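Put away the biscuit cutters and stamps

TASK

Put the biscuit-cutting kit away: set all the wooden stamps on the table into the open tin, then shut its lid and press it down fully home, and hang every handled cutter from the table by its arched handle over the bar of the stand, on the arm where a cutter of the same shape (round or square) already hangs. Leave those two hanging where they are, and do not shift the jar, the shaker, the timer or the plain ring.

Things in the scene. Friction and masses are not known exactly. Their poses are not given: they have to be found in the camera images.
- round1_c (a point): Round steel cutter (70 g), ring 50 mm across, 30 mm high; on it an arched strap handle up to 78 mm: flat legs on its +y and -y sides, 46 mm over the outside, 40 mm inside; strap 16 mm wide (x), 3 mm thick. The opening runs along x, 30 to 75 mm above the underside. Point: its centre, 39 mm above the underside. On the table at the start; may be absent.
- round2_c (a point): Round steel cutter (70 g), ring 50 mm across, 30 mm high; on it an arched strap handle up to 78 mm: flat legs on its +y and -y sides, 46 mm over the outside, 40 mm inside; strap 16 mm wide (x), 3 mm thick. The opening runs along x, 30 to 75 mm above the underside. Point: its centre, 39 mm above the underside. On the table at the start; may be absent.
- square1_c (a point): Square steel cutter (70 g), square frame 48 x 48 mm, 30 mm high; on it an arched strap handle up to 78 mm: flat legs on its +y and -y sides, 46 mm over the outside, 40 mm inside; strap 16 mm wide (x), 3 mm thick. The opening runs along x, 30 to 75 mm above the underside. Point: its centre, 39 mm above the underside. On the table at the start; may be absent.
- square2_c (a point): Square steel cutter (70 g), square frame 48 x 48 mm, 30 mm high; on it an arched strap handle up to 78 mm: flat legs on its +y and -y sides, 46 mm over the outside, 40 mm inside; strap 16 mm wide (x), 3 mm thick. The opening runs along x, 30 to 75 mm above the underside. Point: its centre, 39 mm above the underside. On the table at the start; may be absent.
- round_hung_c (a point): Hangs at the start on one arm of the bar, near the post: round steel cutter (70 g), ring 50 mm across, 30 mm high; on it an arched strap handle up to 78 mm: flat legs on its +y and -y sides, 46 mm over the outside, 40 mm inside; strap 16 mm wide (x), 3 mm thick. The opening runs along x, 30 to 75 mm above the underside. Point: its centre, 39 mm above the underside. x lies along the bar.
- square_hung_c (a point): Hangs at the start on the other arm of the bar, near the post: square steel cutter (70 g), square frame 48 x 48 mm, 30 mm high; on it an arched strap handle up to 78 mm: flat legs on its +y and -y sides, 46 mm over the outside, 40 mm inside; strap 16 mm wide (x), 3 mm thick. The opening runs along x, 30 to 75 mm above the underside. Point: its centre, 39 mm above the underside. x lies along the bar.
- stamp1_c (a point): Wooden biscuit stamp, upright on the table: flat disc 44 mm across and 12 mm thick, with an upright round stem 20 mm across up to 50 mm. Mass about 50 g. This point is its centre, 25 mm above its underside. May be absent.
- stamp2_c (a point): Wooden biscuit stamp, upright on the table: flat disc 44 mm across and 12 mm thick, with an upright round stem 20 mm across up to 50 mm. Mass about 50 g. This point is its centre, 25 mm above its underside. May be absent.
- stamp3_c (a point): Wooden biscuit stamp, upright on the table: flat disc 44 mm across and 12 mm thick, with an upright round stem 20 mm across up to 50 mm. Mass about 50 g. This point is its centre, 25 mm above its underside. May be absent.
- stand: Fixed T-shaped cutter stand. Origin: underside of its wooden foot (90 mm along x, 130 mm along y, 12 mm high) on the table. A steel post 16 mm thick rises from the foot's centre to the horizontal bar, which runs along the stand's y axis.
- bar_mid (a point): Middle of the stand's round bar, over the post: bar 10 mm thick, axis 200 mm above the table, along the stand's y. Its arms (+y, -y) each reach 190 mm to a free end with a ball 16 mm across. Nothing stands above the bar. Each arm holds three cutters 58 mm apart; hung by the handle, a cutter's centre is 169 mm above the table.
- tin: Fixed open metal tin, 130 mm (its x) by 160 mm (its y), 60 mm high, walls and floor 4 mm. Origin: centre of its underside; z up. Its lid is hinged along its +x rim. Inside, three stamps fit standing in a row along y (47 mm apart).
- lid (a joint): Angle of the tin's lid, rad: 0 = shut flush on the rim, grows as it opens (up and towards the tin's +x), 1.57 = upright, stop at 1.9; starts standing open, 1.65 to 1.85, leaning back a little. The hinge is stiff: the lid stays at any angle and must be pushed, about 4 to 5 N at its front edge, all the way to 0.
- lid_hinge (a point): Middle of the lid's hinge line, which runs along the tin's y axis, 66 mm from the tin's centre towards its +x, 60.5 mm above the table. From it the lid, 8 mm thick and 164 mm wide, reaches 133 mm.
- lid_front (a point): Middle of the lid's front edge, on its outer (upper) face, 133 mm from the hinge; moves with the lid. A tab 50 mm wide sticks out 16 mm beyond it (upwards while the lid stands open).
- jar: Bystander: small glass jar 90 mm high, not part of the job. Origin: centre of its underside.
- shaker: Bystander: slim metal shaker 75 mm high, not part of the job. Origin: centre of its underside.
- timer: Bystander: white kitchen timer, not part of the job. Origin: centre of its underside.
- plain_ring: Bystander: plain ring cutter without a handle, 56 mm across and 35 mm high, not part of the job. Origin: centre of its underside.
Not all that is in view belongs to the job. Leave any green, orange or purple look-alike of the part that bears stamp1_c alone.

How it is judged (in metres and radians):
On the way, in this order (a step that is already met when the one before it is completed fails the run):
1. all the stamps are in the tin (x of stamp1_c in the frame of tin between -0.061 and 0.061 m and y of stamp1_c in the frame of tin between -0.076 and 0.076 m and z of stamp1_c in the frame of tin between 0 and 0.055 m and x of stamp2_c in the frame of tin between -0.061 and 0.061 m and y of stamp2_c in the frame of tin between -0.076 and 0.076 m and z of stamp2_c in the frame of tin between 0 and 0.055 m and x of stamp3_c in the frame of tin between -0.061 and 0.061 m and y of stamp3_c in the frame of tin between -0.076 and 0.076 m and z of stamp3_c in the frame of tin between 0 and 0.055 m), for 0.2 s.
2. the lid is pressed fully home (value of joint lid below 0.035 rad), for 0.2 s.
At the end, for the whole second after the job is handed in: All stamps inside the tin; lid within 0.035 rad of shut; all cutters (also the two hung ones) hang still from the bar, centre 155-185 mm above the table, within 25 mm of the bar's vertical plane, 0.35 rad of upright, each on the arm of the hung cutter of its shape (all of step 1 and value of joint lid below 0.035 rad and z of round1_c in the frame of stand between 0.155 and 0.185 m and x of round1_c in the frame of stand between -0.025 and 0.025 m and y of round1_c in the frame of stand between -0.2 and 0.2 m and angle between each of round1_c, round2_c, square1_c, square2_c, round_hung_c, square_hung_c's own z axis and vertical below 0.35 rad and linear speed of each of round1, round2, square1, square2, round_hung, square_hung below 0.08 m/s and z of round2_c in the frame of stand between 0.155 and 0.185 m and x of round2_c in the frame of stand between -0.025 and 0.025 m and y of round2_c in the frame of stand between -0.2 and 0.2 m and z of square1_c in the frame of stand between 0.155 and 0.185 m and x of square1_c in the frame of stand between -0.025 and 0.025 m and y of square1_c in the frame of stand between -0.2 and 0.2 m and z of square2_c in the frame of stand between 0.155 and 0.185 m and x of square2_c in the frame of stand between -0.025 and 0.025 m and y of square2_c in the frame of stand between -0.2 and 0.2 m and z of round_hung_c in the frame of stand between 0.155 and 0.185 m and x of round_hung_c in the frame of stand between -0.025 and 0.025 m and y of round_hung_c in the frame of stand between -0.2 and 0.2 m and z of square_hung_c in the frame of stand between 0.155 and 0.185 m and x of square_hung_c in the frame of stand between -0.025 and 0.025 m and y of square_hung_c in the frame of stand between -0.2 and 0.2 m and (y of each of round1_c, round_hung_c in the frame of stand below 0 m or y of each of round1_c, round_hung_c in the frame of stand above 0 m) and (y of each of round2_c, round_hung_c in the frame of stand below 0 m or y of each of round2_c, round_hung_c in the frame of stand above 0 m) and (y of each of square1_c, square_hung_c in the frame of stand below 0 m or y of each of square1_c, square_hung_c in the frame of stand above 0 m) and (y of each of square2_c, square_hung_c in the frame of stand below 0 m or y of each of square2_c, square_hung_c in the frame of stand above 0 m)); the robot touches nothing.
It fails at once if a bystander (jar, shaker, timer, plain ring) is shifted by more than 30 mm (distance of any of jar, shaker, timer, plain_ring from where it was at the start of the episode above 0.03 m).
It fails at once if a cutter that hung at the start is taken off its arm (shifted by more than 75 mm) (distance of any of round_hung_c, square_hung_c from where it was at the start of the episode above 0.075 m).
Of round1, round2, square1, square2 only 2 to 4 are there at a start; the rules pass over those that are not, and their reading is None.
Of stamp1, stamp2, stamp3 only 2 to 3 are there at a start; the rules pass over those that are not, and their reading is None.
At some moment in a run one of round1, round2, square1, square2, stamp1, stamp2, stamp3 may be knocked a few centimetres aside while the robot is not near it.
It also fails if it takes over 210 s, if anything falls off the work surface, if the arm or the gripper's body presses on something with over 40 N, if the wrist force passes 120 N, or if a joint passes its speed limit or range.

ROBOT

A 6-joint arm with a two-finger parallel gripper is mounted at the origin on the work surface. World frame = base frame: x ahead of the robot, y to its left, z up, the work surface at z = 0. Lengths are in mm, angles in rad, forces in N, time in s.
With the tool pointing down it reaches from about 375 to 900 mm from the base axis. Payload 3.1 kg.
Tool frame: the origin (TCP) lies midway between the tips of the shut fingers; the grasp point (between the pads) lies 19 mm behind it; z points along the fingers, y is the line along which they close (so a half turn about z gives the same grasp; the last joint's range is limited). The gripper opens to 85 mm and grips with 20 to 120 N. Pads are 22 mm wide; open, the fingers measure 114 mm over their backs; the gripper's body (76 mm by 85 mm) begins 54 mm behind the grasp point. The pads swing forward as they close: fully open they stand 13 mm farther back than shut.
Start: joints at [-1.323, 0.527, 1.433, -0, 1.181, -0.178], TCP at [258.744, -568.901, 231.31] pointing down, gripper open.
Joint ranges: [-3.08, 3.08], [-0.75, 2.2], [0.22, 2.44], [-1.43, 4.57], [0, 2.65], [-2.85, 2.85]. Speed limits (rad/s): [2.79, 2.79, 3.14, 3.14, 3.14, 3.14].

INTERFACE

Orientations are given as a unit quaternion [x, y, z, w].
In Python, from station import robot gives the robot as it stands.
- The arm moves only by the tool send_rows, never from a script. Its argument "commands" is a list of rows, each an object of numbers: "dx", "dy", "dz": the shift along the tool's x, y, z scaled (see below); "rx", "ry", "rz": the turn, a rotation vector about the tool's x, y, z scaled (see below). In form: [{"dx": .., "dy": .., "dz": .., "rx": .., "ry": .., "rz": ..}, ...]. A call has 1 to 20 rows; each row shifts and turns the commanded pose from where the row before left it, along the tool's axes as they then stand; what a row does not reach is not made up. The controller multiplies each number of a shift by 0.05 m and each number of a turn by 180 degrees. A row lasts 1/8 s, in which the tool goes at most 62.5 mm and 10.7 degrees, less where a joint would pass 70% of its speed; a pose out of reach is approached as far as the arm can. A call with a number of a shift or a turn outside -1 to 1 is refused whole. A call with a gripper value outside its range is refused whole. "grip" is the opening, from -1 (shut) to 1 (fully open), set as the call begins (left out, the last holds). The fingers move at their own pace and stop on an object; "squeeze" is the grip in N (left out, the last holds). Time passes only in rows, so rows that do not move let the fingers close. It gives the time, the measured TCP pose, the force, the opening and the grip force at its end, in the units of the state.
- robot.sense(): the state, without advancing time (a new reading comes with each control period).
- robot.snapshot(name): name is "scene" or "top"; returns the picture (400x640x3 uint8, blue, green, red); there is no depth.
- robot.get_calibration(name): a dict with "fx", "fy", "cx", "cy" (pixels), "R" (3x3) and "t" (3): a world point X has camera coordinates R X + t. Camera axes: x right, y down, z forward; pixel columns grow to the right and rows downward; lengths in mm; the calibration is good to about 2 mm. A picture is of the moment at which its call begins. get_calibration takes no time and is no camera call.
- robot.job_done(): hands the job in; it is judged then, once.
The state is a dict: "time_s": time; "joint_positions": joint angles; "qd": joint speeds; "joint_torque": joint torques, N m; "position": TCP position; "tool_rot": TCP orientation; "wrist_force": force on the tool from outside, world axes, zero at the start; "wrist_torque": the same for the moment, N m; "width": finger opening in mm; "grip_force": force on a finger pad.
Only numpy, scipy, OpenCV 4.12 (cv2) and the standard library are available. Lean on these libraries where they do the work, as an engineer would, in place of code of your own. Each camera call takes 0.05 s, during which the arm holds its last target. There are 200 camera calls.

## Working session

There is one attempt and no reset: what is moved stays moved. The work goes in short steps, Python scripts to look and compute and a tool call to move; the robot and the scene stay as the last step left them, time stands still between calls to the robot, and variables do not carry over. Pictures are saved under pics/ and viewed, at most 14 in all, crops included, and the job is handed in when it is done.

Besides the shell and the picture viewer there is one more tool, called after "Emit:" as name(argument=value, ...) on one line, values as JSON. send_rows: Moves the arm, as the interface text tells. Its arguments: {"type":"object","properties":{"commands":{"type":"array","items":{"type":"object","properties":{"dx":{"type":"number","minimum":-1,"maximum":1},"dy":{"type":"number","minimum":-1,"maximum":1},"dz":{"type":"number","minimum":-1,"maximum":1},"rx":{"type":"number","minimum":-1,"maximum":1},"ry":{"type":"number","minimum":-1,"maximum":1},"rz":{"type":"number","minimum":-1,"maximum":1}}}},"grip":{"type":"number"},"squeeze":{"type":"number"}},"required":["commands"]}

```bash
ls; mkdir -p pics; python3 - <<'E'
from station import robot
import cv2
for n in("scene","top"):
    cv2.imwrite(f"pics/{n}0.png",robot.snapshot(n)); c=robot.get_calibration(n); print(n,c)
print(robot.sense())
E
```

```text
pics
scene {'fx': 380.8553401762357, 'fy': 380.8553401762357, 'cx': 315.28126568393947, 'cy': 200.7709655741294, 'R': array([[-0.83091956,  0.55623967, -0.01304271],
       [ 0.45099543,  0.65960551, -0.60126841],
       [-0.3258463 , -0.50548788, -0.79894067]]), 't': array([ 423.71682001, -119.78108201, 1235.47965991])}
top {'fx': 388.21114977528816, 'fy': 388.21114977528816, 'cx': 323.6826181613114, 'cy': 199.2200624077226, 'R': array([[ 0.00682767, -0.99951917,  0.03024573],
       [-0.99546285, -0.00966437, -0.09465893],
       [ 0.09490572, -0.0294622 , -0.99505019]]), 't': array([ -51.93501164,  526.77725235, 1181.9104754 ])}
{'time_s': 0.1, 'joint_positions': array([-1.32251049e+00,  5.28341455e-01,  1.43377445e+00,  2.64511560e-05,
        1.18140026e+00, -1.78479207e-01]), 'qd': array([ 0.00091566, -0.00245038, -0.00431137, -0.00182603, -0.0013217 ,
        0.00035932]), 'joint_torque': array([ 2.38696302e-04, -4.43305278e+01, -1.78586268e+01, -2.51482688e-04,
        3.91797701e-03, -1.88915955e-06]), 'position': array([ 258.59060625, -568.29226447,  230.45088867]), 'tool_rot': array([ 9.77320815e-01,  2.11761895e-01, -2.13384971e-05, -9.61598417e-04]), 'wrist_force': array([-0.27785225, -0.19520363, -0.01096851]), 'wrist_torque': array([ 0.03340422,  0.06486528, -0.014355  ]), 'grip_force': 0.0, 'width': 85.36293592093625}
```

View pics/scene0.png

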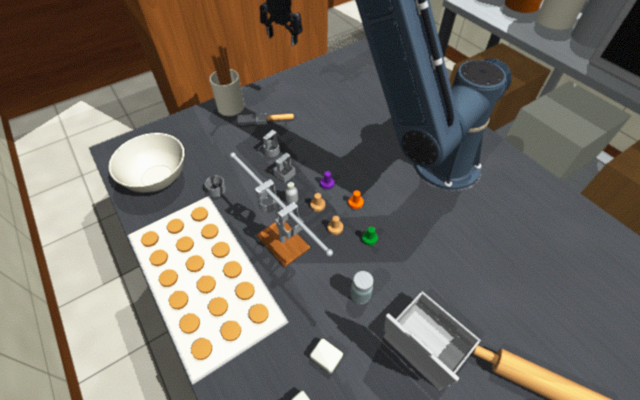

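View pics/top0.png

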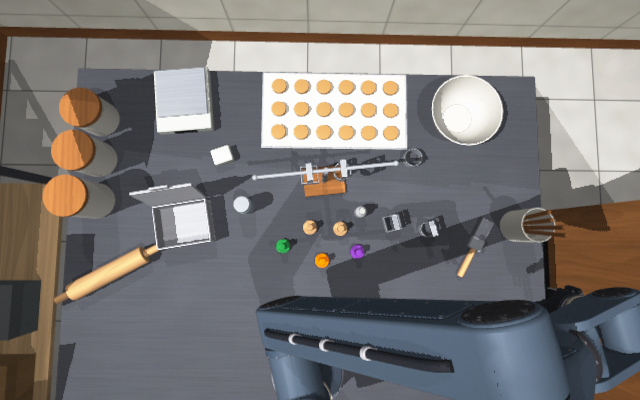

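The scene view shows two tan stamps at (318,203) and (336,226), with purple, orange and green look-alikes. Table cutters are at about (270,145) and (284,168), and the plain ring is at (215,185). The top view has the tan stamps at (310,227) and (341,229), cutters at (392,222) and (430,228), and the tin at (182,223) with its lid leaning toward the top. I'll enlarge both.

```bash
python3 - <<'E'
import cv2,numpy as np
s=cv2.imread("pics/scene0.png");t=cv2.imread("pics/top0.png")
cv2.imwrite("pics/c1.png",cv2.resize(s[125:265,200:390],None,fx=4.2,fy=4.2,interpolation=cv2.INTER_CUBIC))
a=cv2.resize(t[140:250,250:450],None,fx=4,fy=4,interpolation=cv2.INTER_CUBIC)
cv2.imwrite("pics/c2.png",a)
E
```

```text
(no output)
```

View pics/c1.png

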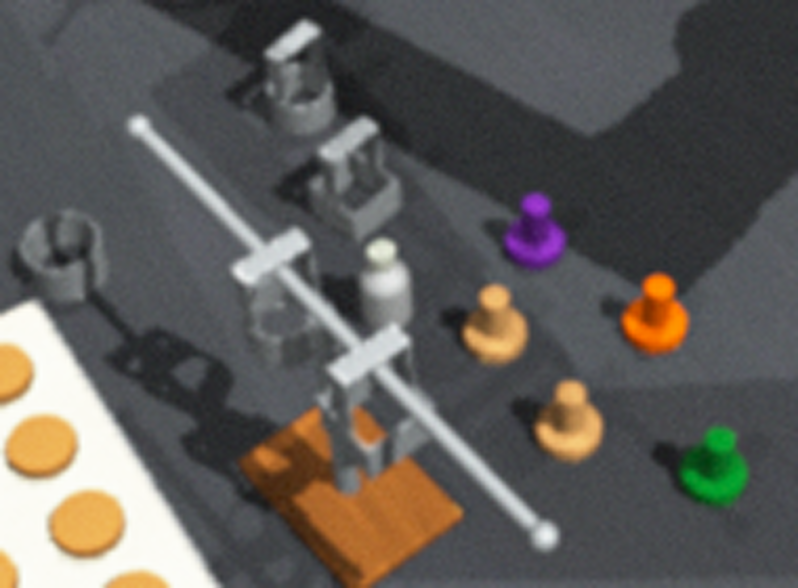

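View pics/c2.png

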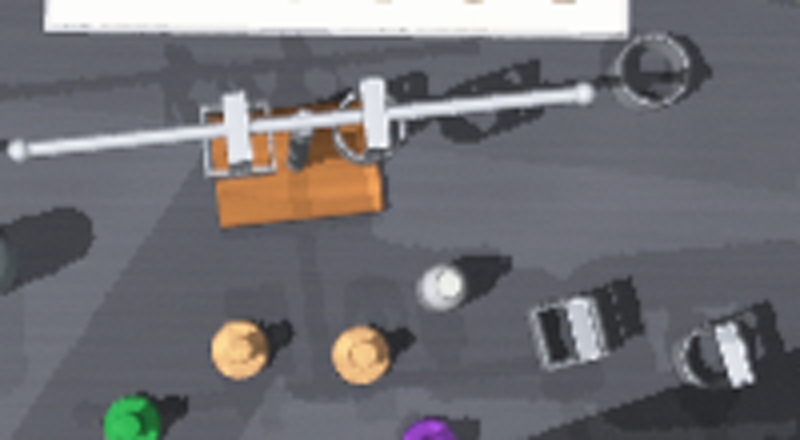

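In the crop, the tan stamps at top (310,227) and (341,229) fit "wooden". The green (283,245), orange (322,260) and purple (357,251) ones are look-alikes to leave alone. The table cutters are square at top (397,222) and round at (434,228). The square hung cutter is on the left arm (world +y) and the round one on the right arm. Next I'll triangulate and crop the tin.

```bash
cat > h.py <<'E'
import numpy as np,cv2
from station import robot
C={n:robot.get_calibration(n) for n in("scene","top")}
def ray(n,p):
    c=C[n];d=c["R"].T@np.array([(p[0]-c["cx"])/c["fx"],(p[1]-c["cy"])/c["fy"],1]);return -c["R"].T@c["t"],d/np.linalg.norm(d)
def plane(n,p,z):
    o,d=ray(n,p);return o+d*(z-o[2])/d[2]
def tri(ps,pt):
    A=np.zeros((3,3));b=np.zeros(3);R=[ray("scene",ps),ray("top",pt)]
    for o,d in R:
        M=np.eye(3)-np.outer(d,d);A+=M;b+=M@o
    x=np.linalg.solve(A,b);return x,max(np.linalg.norm((np.eye(3)-np.outer(d,d))@(x-o)) for o,d in R)
def proj(n,X):
    c=C[n];v=c["R"]@np.array(X)+c["t"];return c["fx"]*v[0]/v[2]+c["cx"],c["fy"]*v[1]/v[2]+c["cy"]
def blobs(img,box,lo,hi,amin=15):
    x0,y0,x1,y1=box;m=cv2.inRange(cv2.cvtColor(img[y0:y1,x0:x1],cv2.COLOR_BGR2HSV),lo,hi)
    n,l,s,c=cv2.connectedComponentsWithStats(m)
    out=[]
    for i in range(1,n):
        if s[i,4]>=amin:
            r=cv2.minAreaRect(np.argwhere(l==i)[:,::-1].astype(np.float32)+[x0,y0] if 0 else (np.argwhere(l==i)[:,::-1]+[x0,y0]).astype(np.float32))
            out.append((s[i,4],(c[i]+[x0,y0]).round(1),np.round(r[1],1),round(r[2],1)))
    return out
E
python3 - <<'E'
from h import *
np.set_printoptions(precision=1,suppress=True)
s=cv2.imread("pics/scene0.png");t=cv2.imread("pics/top0.png")
k=lambda p,f,o:(p[0]/f+o[0],p[1]/f+o[1])
S=lambda *p:k(p,4.2,(199.6,124.6)); T=lambda *p:k(p,4,(249.6,139.6))
for n,a,b in[("ballR",S(138,124),T(586,94)),("ballL",S(545,536),T(17,150)),("sq",S(349,137),T(587,328)),("rd",S(295,39),T(735,353)),("hsq",S(368,355),T(236,128)),("hrd",S(272,257),T(375,114)),("stR",S(495,293),T(366,350)),("stL",S(571,388),T(240,346)),("shaker",S(381,250),T(449,283)),("pur",S(537,202),T(432,428))]:
    print(n,*tri(a,b))
print("tan top",blobs(t,(295,215,355,242),(5,70,120),(25,255,255)))
print("tan scn",blobs(s,(305,185,350,240),(5,70,120),(25,255,255)))
print("strap top",blobs(t,(380,205,445,240),(0,0,175),(180,60,255)))
print("strap scn",blobs(s,(255,125,297,165),(0,0,170),(180,60,255)))
a=cv2.resize(s[285:395,375:490],(550,526),interpolation=2);b=cv2.resize(t[175:260,120:225],(650,526),interpolation=2)
cv2.imwrite("pics/c3.png",cv2.resize(np.hstack([a,b]),(800,351)))
cv2.imwrite("pics/c3.png",np.vstack([cv2.resize(s[285:395,375:490],None,fx=2.7,fy=2.7,interpolation=2)[:297,:310]]))
A=cv2.resize(s[285:395,375:490],None,fx=3.8,fy=3.8,interpolation=2);B=cv2.resize(t[175:260,125:220],None,fx=3.8,fy=3.8,interpolation=2)
o=np.zeros((420,800,3),np.uint8);o[:A.shape[0],:A.shape[1]]=A;o[:B.shape[0],438:438+B.shape[1]]=B;cv2.imwrite("pics/c3.png",o);print(A.shape,B.shape)
E
```

```text
ballR [ 609.6 -236.7  201.4] 0.5846292033374066
ballL [567.4 144.  200.7] 0.47984729766830697
sq [ 455.6 -261.9   76.1] 2.3483569649432012
rd [ 437.6 -372.3   77.4] 2.518175660003666
hsq [583.7  -1.7 204.6] 0.12448692041477101
hrd [593.8 -94.  203.8] 0.6783539955244068
stR [438.5 -98.5  52.8] 2.442355819104817
stL [441.4  -3.7  53.6] 1.7235444784160943
shaker [ 489.6 -160.    72.5] 1.0068485128401512
pur [ 377.2 -144.1   65.7] 6.925509476719213
tan top [(np.int32(159), array([309.3, 227. ]), array([13.4, 13.4]), 45.0), (np.int32(158), array([339.6, 228.5]), array([13., 13.]), 90.0)]
tan scn [(np.int32(189), array([318.1, 202.6]), array([17.9, 14.3]), 60.3), (np.int32(197), array([335.9, 225.5]), array([14.8, 17.9]), 26.6)]
strap top [(np.int32(77), array([395.3, 221.9]), array([15. ,  4.9]), 76.0), (np.int32(75), array([432.9, 228.1]), array([14.9,  5.1]), 71.6)]
strap scn [(np.int32(39), array([269.5, 134.4]), array([ 3.4, 11.6]), 53.1), (np.int32(42), array([282.3, 158.2]), array([ 3.4, 12.4]), 54.5)]
(418, 437, 3) (323, 361, 3)
```

View pics/c3.png

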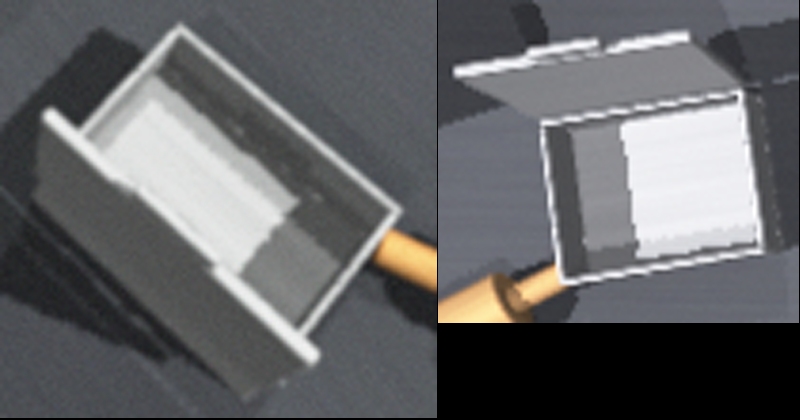

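The crop (scene left, top right) gives the tin's front rim corners as scene (180,28)/(398,210) and top (765,250)/(565,280). The lid's top edge corners are scene (48,115)/(315,357) and top (688,38)/(458,70). The tin is empty.

```bash
python3 - <<'E'
from h import *
np.set_printoptions(precision=1,suppress=True)
S=lambda x,y:(x/3.8+374.6,y/3.8+284.6); T=lambda x,y:((x-438)/3.8+124.6,y/3.8+174.6)
for n,a,b in[("fR",S(180,28),T(765,250)),("fL",S(398,210),T(565,280)),("lidR",S(48,115),T(688,38)),("lidL",S(315,357),T(458,70))]: print(n,*tri(a,b))
for p in[(765,250),(565,280),(543,122),(745,92)]: print(plane("top",T(*p),60))
q=[plane("top",T(*p),60)[:2] for p in[(765,250),(565,280),(543,122),(745,92)]]
print("tin c",np.mean(q,0),"yaw L-R",[np.degrees(np.arctan2(*(-(u-v)))) for u,v in((q[0],q[1]),(q[3],q[2]))])
print("stems",plane("top",(309.6,226.9),35),plane("top",(340.0,228.3),35))
print("disc by both",tri((335.9,225.5),(309.3,227)),tri((318.1,202.6),(339.6,228.5)))
for nm,c,a,sc in(("sq",(395.3,221.9),76,(282.3,158.2)),("rd",(432.9,228.1),71.6,(269.5,134.4))):
    d=7*np.array([np.cos(np.radians(a)),np.sin(np.radians(a))]);u=plane("top",c+d,77)-plane("top",c-d,77)
    print(nm,tri(sc,c),plane("top",c,78),"strap dir deg",np.degrees(np.arctan2(u[1],u[0])),np.linalg.norm(u))
B=np.array([567.4,144])-np.array([609.6,-236.7]);print("bar dir",np.degrees(np.arctan2(B[1],B[0])),np.linalg.norm(B))
E
```

```text
fR [396.8 291.   52.8] 1.5878974913885089
fL [372.1 445.   55.4] 2.4805144662624987
lidR [547.9 315.4 183.8] 0.2781476521154537
lidL [522.3 473.5 187.8] 1.5955420616782097
[398. 288.  60.]
[373.9 441.1  60. ]
[496.6 463.9  60. ]
[521.7 307.9  60. ]
tin c [447.5 375.2] yaw L-R [np.float64(-8.961627559087718), np.float64(-9.150281180913101)]
stems [440.7  -4.7  35. ] [437.1 -98.   35. ]
disc by both (array([439.6,  -2.5,  10.9]), np.float64(1.8098051340270227)) (array([435.9, -97.6,  11.8]), np.float64(1.34514043799855))
sq (array([ 456.2, -260.4,   73.1]), np.float64(0.6384885946998318)) [ 456.5 -259.7   78. ] strap dir deg -166.46093076687828 41.4954049185332
rd (array([ 437.8, -372.3,   75. ]), np.float64(1.395855387814349)) [ 438.9 -372.2   78. ] strap dir deg -162.40136076466885 41.36643520188701
bar dir 96.32532474276606 383.0317610851612
```

Emit:
send_rows(commands=[{"rz": -0.052}, {"rz": -0.052}, {"rz": -0.052}, {"rz": -0.052}, {"rz": -0.052}, {"rz": -0.052}, {"rz": -0.052}, {"dx": 0.78, "dy": 0.3}, {"dx": 0.78, "dy": 0.3}, {"dx": 0.78, "dy": 0.3}, {"dx": 0.78, "dy": 0.3}, {"dx": 0.78, "dy": 0.3}, {"dx": 0.78, "dy": 0.3}, {"dx": 0.78, "dy": 0.3}, {"dx": 0.78, "dy": 0.3}, {"dx": 0.78, "dy": 0.3}, {"dx": 0.78, "dy": 0.3}, {"dx": 0.78, "dy": 0.3}, {"dx": 0.78, "dy": 0.3}, {}], grip=0.2)

```text
invalid input at $.commands[0]: expected keys dx, dy, dz, rx, ry, rz
```

```bash
cat > go.py <<'E'
# usage: go.py x y z yaw  -> needed shift in tool units (after turning to yaw) and turn
import sys; from h import *
from scipy.spatial.transform import Rotation as Ro
s=robot.sense();R=Ro.from_quat(s["tool_rot"]).as_matrix();p=s["position"]
yaw=np.degrees(np.arctan2(R[1,0],R[0,0]))
print("t %.1f pos %s yaw %.1f tilt %.2f w %.1f gf %.1f F %s"%(s["time_s"],p.round(1),yaw,np.degrees(np.arccos(-R[2,2])),s["width"],s["grip_force"],s["wrist_force"].round(1)))
for a in sys.argv[1:]:
    x,y,z,f=map(float,a.split(","));d=np.array([x,y,z])-p;c=np.radians(f)
    print("rz %.4f"%(-(f-yaw)/180),"dx %.3f dy %.3f dz %.3f"%tuple(np.array([d[0]*np.cos(c)+d[1]*np.sin(c),d[0]*np.sin(c)-d[1]*np.cos(c),-d[2]])/50))
    p=np.array([x,y,z]);yaw=f
E
python3 go.py 438,-98,70,90 438,-98,16,90
```

```text
t 0.1 pos [ 258.6 -568.3  230.5] yaw 24.5 tilt 0.11 w 85.4 gf 0.0 F [-0.3 -0.2 -0. ]
rz -0.3642 dx 9.406 dy 3.588 dz 3.209
rz -0.0000 dx 0.000 dy 0.000 dz 1.080
```

Emit:
send_rows(commands=[{"dx": 0, "dy": 0, "dz": 0, "rx": 0, "ry": 0, "rz": -0.052}, {"dx": 0, "dy": 0, "dz": 0, "rx": 0, "ry": 0, "rz": -0.052}, {"dx": 0, "dy": 0, "dz": 0, "rx": 0, "ry": 0, "rz": -0.052}, {"dx": 0, "dy": 0, "dz": 0, "rx": 0, "ry": 0, "rz": -0.052}, {"dx": 0, "dy": 0, "dz": 0, "rx": 0, "ry": 0, "rz": -0.052}, {"dx": 0, "dy": 0, "dz": 0, "rx": 0, "ry": 0, "rz": -0.052}, {"dx": 0, "dy": 0, "dz": 0, "rx": 0, "ry": 0, "rz": -0.052}, {"dx": 0.78, "dy": 0.3, "dz": 0, "rx": 0, "ry": 0, "rz": 0}, {"dx": 0.78, "dy": 0.3, "dz": 0, "rx": 0, "ry": 0, "rz": 0}, {"dx": 0.78, "dy": 0.3, "dz": 0, "rx": 0, "ry": 0, "rz": 0}, {"dx": 0.78, "dy": 0.3, "dz": 0, "rx": 0, "ry": 0, "rz": 0}, {"dx": 0.78, "dy": 0.3, "dz": 0, "rx": 0, "ry": 0, "rz": 0}, {"dx": 0.78, "dy": 0.3, "dz": 0, "rx": 0, "ry": 0, "rz": 0}, {"dx": 0.78, "dy": 0.3, "dz": 0, "rx": 0, "ry": 0, "rz": 0}, {"dx": 0.78, "dy": 0.3, "dz": 0, "rx": 0, "ry": 0, "rz": 0}, {"dx": 0.78, "dy": 0.3, "dz": 0, "rx": 0, "ry": 0, "rz": 0}, {"dx": 0.78, "dy": 0.3, "dz": 0, "rx": 0, "ry": 0, "rz": 0}, {"dx": 0.78, "dy": 0.3, "dz": 0, "rx": 0, "ry": 0, "rz": 0}, {"dx": 0.78, "dy": 0.3, "dz": 0, "rx": 0, "ry": 0, "rz": 0}, {"dx": 0, "dy": 0, "dz": 0, "rx": 0, "ry": 0, "rz": 0}], grip=0.2)

```text
time_s: 2.6
position: [438.9, -98.6, 231.1]
tool_rot: [0.706, 0.709, -0.0, -0.001]
wrist_force: [0.2, -0.2, 0.5]
width: 51.1
grip_force: 0.0
```

```bash
python3 go.py 437.5,-98,70,90 437.5,-98,16,90
```

```text
t 2.6 pos [438.9 -98.6 231.1] yaw 90.2 tilt 0.07 w 51.1 gf 0.0 F [ 0.2 -0.2  0.5]
rz 0.0013 dx 0.011 dy -0.029 dz 3.221
rz -0.0000 dx 0.000 dy 0.000 dz 1.080
```

Emit:
send_rows(commands=[{"dx": 0, "dy": -0.03, "dz": 0.6, "rx": 0, "ry": 0, "rz": 0}, {"dx": 0, "dy": 0, "dz": 0.6, "rx": 0, "ry": 0, "rz": 0}, {"dx": 0, "dy": 0, "dz": 0.6, "rx": 0, "ry": 0, "rz": 0}, {"dx": 0, "dy": 0, "dz": 0.6, "rx": 0, "ry": 0, "rz": 0}, {"dx": 0, "dy": 0, "dz": 0.6, "rx": 0, "ry": 0, "rz": 0}, {"dx": 0, "dy": 0, "dz": 0.5, "rx": 0, "ry": 0, "rz": 0}, {"dx": 0, "dy": 0, "dz": 0.4, "rx": 0, "ry": 0, "rz": 0}, {"dx": 0, "dy": 0, "dz": 0.36, "rx": 0, "ry": 0, "rz": 0}, {"dx": 0, "dy": 0, "dz": 0, "rx": 0, "ry": 0, "rz": 0}])

```text
time_s: 3.72
position: [436.7, -101.6, 17.2]
tool_rot: [0.708, 0.707, -0.0, -0.001]
wrist_force: [0.8, -0.4, 0.3]
width: 51.2
grip_force: 0.0
```

Emit:
send_rows(commands=[{"dx": 0, "dy": 0, "dz": 0, "rx": 0, "ry": 0, "rz": 0}, {"dx": 0, "dy": 0, "dz": 0, "rx": 0, "ry": 0, "rz": 0}, {"dx": 0, "dy": 0, "dz": 0, "rx": 0, "ry": 0, "rz": 0}, {"dx": 0, "dy": 0, "dz": 0, "rx": 0, "ry": 0, "rz": 0}, {"dx": 0, "dy": 0, "dz": 0, "rx": 0, "ry": 0, "rz": 0}, {"dx": 0, "dy": 0, "dz": 0, "rx": 0, "ry": 0, "rz": 0}], grip=-1, squeeze=40)

```text
time_s: 4.47
position: [438.0, -101.4, 19.1]
tool_rot: [0.707, 0.707, 0.0, 0.001]
wrist_force: [-1.1, -1.7, 7.0]
width: 18.7
grip_force: 39.5
```

```bash
python3 - <<'E'
import numpy as np
c,s=np.cos(np.radians(9)),np.sin(np.radians(9))
for u,v in((-8,40),(-8,-40),(0,0),(66,0)): print(u,v,np.round([447.5+u*c-v*s,375.2+u*s+v*c],1))
E
python3 go.py 437,-98,160,90 433.3,413.5,160,99  433.3,413.5,22,99
```

```text
-8 40 [433.3 413.5]
-8 -40 [445.9 334.4]
0 0 [447.5 375.2]
66 0 [512.7 385.5]
t 4.5 pos [ 438.  -101.4   19.1] yaw 90.0 tilt 0.11 w 18.7 gf 39.5 F [-1.1 -1.7  7. ]
rz -0.0001 dx 0.069 dy -0.020 dz -2.818
rz -0.0500 dx 10.116 dy 1.527 dz -0.000
rz -0.0000 dx 0.000 dy 0.000 dz 2.760
```

Emit:
send_rows(commands=[{"dx": 0, "dy": 0, "dz": -0.3, "rx": 0, "ry": 0, "rz": 0}, {"dx": 0, "dy": 0, "dz": -0.5, "rx": 0, "ry": 0, "rz": 0}, {"dx": 0, "dy": 0, "dz": -0.5, "rx": 0, "ry": 0, "rz": 0}, {"dx": 0, "dy": 0, "dz": -0.5, "rx": 0, "ry": 0, "rz": 0}, {"dx": 0, "dy": 0, "dz": -0.5, "rx": 0, "ry": 0, "rz": 0}, {"dx": 0, "dy": 0, "dz": -0.5, "rx": 0, "ry": 0, "rz": -0.05}, {"dx": 0.78, "dy": 0.117, "dz": 0, "rx": 0, "ry": 0, "rz": 0}, {"dx": 0.78, "dy": 0.117, "dz": 0, "rx": 0, "ry": 0, "rz": 0}, {"dx": 0.78, "dy": 0.117, "dz": 0, "rx": 0, "ry": 0, "rz": 0}, {"dx": 0.78, "dy": 0.117, "dz": 0, "rx": 0, "ry": 0, "rz": 0}, {"dx": 0.78, "dy": 0.117, "dz": 0, "rx": 0, "ry": 0, "rz": 0}, {"dx": 0.78, "dy": 0.117, "dz": 0, "rx": 0, "ry": 0, "rz": 0}, {"dx": 0.78, "dy": 0.117, "dz": 0, "rx": 0, "ry": 0, "rz": 0}, {"dx": 0.78, "dy": 0.117, "dz": 0, "rx": 0, "ry": 0, "rz": 0}, {"dx": 0.78, "dy": 0.117, "dz": 0, "rx": 0, "ry": 0, "rz": 0}, {"dx": 0.78, "dy": 0.117, "dz": 0, "rx": 0, "ry": 0, "rz": 0}, {"dx": 0.78, "dy": 0.117, "dz": 0, "rx": 0, "ry": 0, "rz": 0}, {"dx": 0.78, "dy": 0.117, "dz": 0, "rx": 0, "ry": 0, "rz": 0}, {"dx": 0.78, "dy": 0.117, "dz": 0, "rx": 0, "ry": 0, "rz": 0}, {"dx": 0, "dy": 0, "dz": 0, "rx": 0, "ry": 0, "rz": 0}])

```text
time_s: 6.98
position: [432.9, 414.2, 158.1]
tool_rot: [0.648, 0.761, 0.001, -0.0]
wrist_force: [0.1, -0.3, -1.1]
width: 18.6
grip_force: 39.1
```

```bash
python3 go.py 433.3,413.5,24,99
```

```text
t 7.0 pos [432.9 414.2 158.1] yaw 99.2 tilt 0.07 w 18.6 gf 39.1 F [ 0.1 -0.3 -1.1]
rz 0.0010 dx -0.015 dy 0.006 dz 2.682
```

Emit:
send_rows(commands=[{"dx": 0, "dy": 0, "dz": 0.5, "rx": 0, "ry": 0, "rz": 0}, {"dx": 0, "dy": 0, "dz": 0.5, "rx": 0, "ry": 0, "rz": 0}, {"dx": 0, "dy": 0, "dz": 0.5, "rx": 0, "ry": 0, "rz": 0}, {"dx": 0, "dy": 0, "dz": 0.4, "rx": 0, "ry": 0, "rz": 0}, {"dx": 0, "dy": 0, "dz": 0.3, "rx": 0, "ry": 0, "rz": 0}, {"dx": 0, "dy": 0, "dz": 0.25, "rx": 0, "ry": 0, "rz": 0}, {"dx": 0, "dy": 0, "dz": 0.2, "rx": 0, "ry": 0, "rz": 0}, {"dx": 0, "dy": 0, "dz": 0, "rx": 0, "ry": 0, "rz": 0}, {"dx": 0, "dy": 0, "dz": 0, "rx": 0, "ry": 0, "rz": 0}])

```text
time_s: 8.1
position: [433.8, 411.9, 26.2]
tool_rot: [0.65, 0.76, 0.0, 0.0]
wrist_force: [-0.2, -0.1, -0.4]
width: 18.9
grip_force: 39.2
```

Emit:
send_rows(commands=[{"dx": 0, "dy": 0, "dz": 0, "rx": 0, "ry": 0, "rz": 0}, {"dx": 0, "dy": 0, "dz": 0, "rx": 0, "ry": 0, "rz": 0}, {"dx": 0, "dy": 0, "dz": 0, "rx": 0, "ry": 0, "rz": 0}, {"dx": 0, "dy": 0, "dz": -0.3, "rx": 0, "ry": 0, "rz": 0}, {"dx": 0, "dy": 0, "dz": -0.6, "rx": 0, "ry": 0, "rz": 0}, {"dx": 0, "dy": 0, "dz": -0.6, "rx": 0, "ry": 0, "rz": 0}, {"dx": 0, "dy": 0, "dz": -0.6, "rx": 0, "ry": 0, "rz": 0}, {"dx": 0, "dy": 0, "dz": -0.6, "rx": 0, "ry": 0, "rz": 0}, {"dx": -0.8, "dy": 0, "dz": 0, "rx": 0, "ry": 0, "rz": 0.05}, {"dx": -0.8, "dy": 0, "dz": 0, "rx": 0, "ry": 0, "rz": 0}, {"dx": -0.8, "dy": 0, "dz": 0, "rx": 0, "ry": 0, "rz": 0}, {"dx": -0.8, "dy": 0, "dz": 0, "rx": 0, "ry": 0, "rz": 0}, {"dx": -0.8, "dy": 0, "dz": 0, "rx": 0, "ry": 0, "rz": 0}, {"dx": 0, "dy": 0, "dz": 0, "rx": 0, "ry": 0, "rz": 0}], grip=0.2)

```text
time_s: 9.85
position: [439.6, 210.2, 161.7]
tool_rot: [0.709, 0.706, 0.0, 0.0]
wrist_force: [-0.2, -0.3, -0.1]
width: 50.9
grip_force: 0.0
```

```bash
python3 - <<'E'
from h import *
s=robot.snapshot("scene");t=robot.snapshot("top");cv2.imwrite("pics/scene1.png",s);cv2.imwrite("pics/top1.png",t)
for a in blobs(t,(140,170,360,262),(5,70,120),(25,255,255)):print("top",a)
for a in blobs(s,(300,170,485,400),(5,70,120),(25,255,255)):print("scn",a)
A=cv2.resize(s[180:395,240:490],None,fx=1.8,fy=1.8,interpolation=2);B=cv2.resize(t[175:285,145:345],None,fx=1.7,fy=1.7,interpolation=2)
o=np.zeros((400,800,3),np.uint8);o[:387,:450]=A;o[:187,455:795]=B;cv2.imwrite("pics/c4.png",o)
E
python3 go.py 440.7,-4,70,90
```

```text
top (np.int32(38), array([337.9, 173.7]), array([7.8, 5.7]), 45.0)
top (np.int32(619), array([324. , 185.5]), array([22. , 40.2]), 86.8)
top (np.int32(35), array([304.7, 178.3]), array([8., 4.]), 90.0)
top (np.int32(166), array([309.5, 226.9]), array([13.4, 13.4]), 45.0)
top (np.int32(144), array([147.6, 252.5]), array([11.6, 20.8]), 65.0)
top (np.int32(107), array([321.4, 257.5]), array([ 8., 13.]), 90.0)
scn (np.int32(219), array([356., 200.]), array([17. , 16.3]), 45.0)
scn (np.int32(216), array([335.6, 225.2]), array([15.6, 18.1]), 29.7)
scn (np.int32(75), array([302.4, 246.6]), array([ 8., 15.]), 0.0)
scn (np.int32(187), array([444.4, 348.7]), array([17., 18.]), 90.0)
scn (np.int32(108), array([479.5, 351.3]), array([12.5,  9.4]), 26.6)
t 9.9 pos [440.2 212.2 161.7] yaw 89.9 tilt 0.10 w 51.2 gf 0.0 F [0.1 0.3 0.1]
rz -0.0005 dx -4.325 dy 0.010 dz 1.833
```

View pics/c4.png

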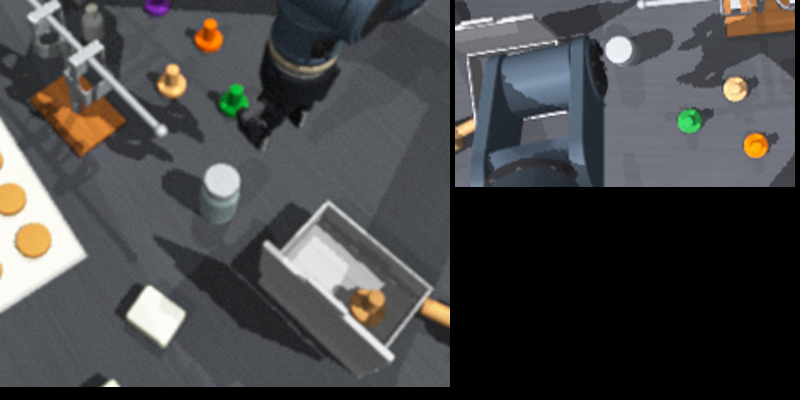

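The first stamp stands upright in the tin at scene (444,348). The second is unmoved at top (309.5,227), so I'll fetch it now.

Emit:
send_rows(commands=[{"dx": -0.8, "dy": 0, "dz": 0, "rx": 0, "ry": 0, "rz": 0}, {"dx": -0.8, "dy": 0, "dz": 0, "rx": 0, "ry": 0, "rz": 0}, {"dx": -0.8, "dy": 0, "dz": 0, "rx": 0, "ry": 0, "rz": 0}, {"dx": -0.8, "dy": 0, "dz": 0, "rx": 0, "ry": 0, "rz": 0}, {"dx": -0.8, "dy": 0, "dz": 0, "rx": 0, "ry": 0, "rz": 0}, {"dx": -0.3, "dy": 0, "dz": 0, "rx": 0, "ry": 0, "rz": 0}, {"dx": 0, "dy": 0, "dz": 0.5, "rx": 0, "ry": 0, "rz": 0}, {"dx": 0, "dy": 0, "dz": 0.6, "rx": 0, "ry": 0, "rz": 0}, {"dx": 0, "dy": 0, "dz": 0.6, "rx": 0, "ry": 0, "rz": 0}, {"dx": 0, "dy": 0, "dz": 0.5, "rx": 0, "ry": 0, "rz": 0}, {"dx": 0, "dy": 0, "dz": 0.4, "rx": 0, "ry": 0, "rz": 0}, {"dx": 0, "dy": 0, "dz": 0.2, "rx": 0, "ry": 0, "rz": 0}, {"dx": 0, "dy": 0, "dz": 0, "rx": 0, "ry": 0, "rz": 0}, {"dx": 0, "dy": 0, "dz": 0, "rx": 0, "ry": 0, "rz": 0}])

```text
time_s: 11.7
position: [440.0, -2.6, 21.4]
tool_rot: [0.707, 0.707, 0.0, 0.0]
wrist_force: [-0.3, -0.3, 0.4]
width: 51.3
grip_force: 0.0
```

Emit:
send_rows(commands=[{"dx": 0, "dy": 0, "dz": 0, "rx": 0, "ry": 0, "rz": 0}, {"dx": 0, "dy": 0, "dz": 0, "rx": 0, "ry": 0, "rz": 0}, {"dx": 0, "dy": 0, "dz": 0, "rx": 0, "ry": 0, "rz": 0}, {"dx": 0, "dy": 0, "dz": 0, "rx": 0, "ry": 0, "rz": 0}, {"dx": 0, "dy": 0, "dz": 0, "rx": 0, "ry": 0, "rz": 0}, {"dx": 0, "dy": 0, "dz": 0, "rx": 0, "ry": 0, "rz": 0}], grip=-1)

```text
time_s: 12.45
position: [440.0, -3.0, 21.5]
tool_rot: [0.707, 0.707, 0.0, 0.001]
wrist_force: [0.7, 0.8, 6.0]
width: 18.7
grip_force: 38.9
```

```bash
python3 go.py 440,-4,160,90 445.9,334.4,160,99  445.9,334.4,24,99
```

```text
t 12.4 pos [440.   -3.   21.5] yaw 90.0 tilt 0.09 w 18.7 gf 38.9 F [0.7 0.8 6. ]
rz -0.0002 dx -0.021 dy -0.001 dz -2.770
rz -0.0500 dx 6.666 dy 1.175 dz -0.000
rz -0.0000 dx 0.000 dy 0.000 dz 2.720
```

Emit:
send_rows(commands=[{"dx": 0, "dy": 0, "dz": -0.3, "rx": 0, "ry": 0, "rz": 0}, {"dx": 0, "dy": 0, "dz": -0.6, "rx": 0, "ry": 0, "rz": 0}, {"dx": 0, "dy": 0, "dz": -0.6, "rx": 0, "ry": 0, "rz": 0}, {"dx": 0, "dy": 0, "dz": -0.6, "rx": 0, "ry": 0, "rz": 0}, {"dx": 0, "dy": 0, "dz": -0.6, "rx": 0, "ry": 0, "rz": -0.05}, {"dx": 0.74, "dy": 0.13, "dz": 0, "rx": 0, "ry": 0, "rz": 0}, {"dx": 0.74, "dy": 0.13, "dz": 0, "rx": 0, "ry": 0, "rz": 0}, {"dx": 0.74, "dy": 0.13, "dz": 0, "rx": 0, "ry": 0, "rz": 0}, {"dx": 0.74, "dy": 0.13, "dz": 0, "rx": 0, "ry": 0, "rz": 0}, {"dx": 0.74, "dy": 0.13, "dz": 0, "rx": 0, "ry": 0, "rz": 0}, {"dx": 0.74, "dy": 0.13, "dz": 0, "rx": 0, "ry": 0, "rz": 0}, {"dx": 0.74, "dy": 0.13, "dz": 0, "rx": 0, "ry": 0, "rz": 0}, {"dx": 0.74, "dy": 0.13, "dz": 0, "rx": 0, "ry": 0, "rz": 0}, {"dx": 0.74, "dy": 0.13, "dz": 0, "rx": 0, "ry": 0, "rz": 0}, {"dx": 0, "dy": 0, "dz": 0, "rx": 0, "ry": 0, "rz": 0}])

```text
time_s: 14.32
position: [445.1, 337.2, 155.7]
tool_rot: [0.648, 0.761, 0.0, 0.0]
wrist_force: [0.7, 0.3, 0.5]
width: 18.6
grip_force: 39.2
```

```bash
python3 go.py 445.9,334.4,25,99
```

```text
t 14.3 pos [445.1 337.2 155.7] yaw 99.2 tilt 0.05 w 18.6 gf 39.2 F [0.7 0.3 0.5]
rz 0.0009 dx -0.058 dy 0.006 dz 2.614
```

Emit:
send_rows(commands=[{"dx": -0.06, "dy": 0, "dz": 0.5, "rx": 0, "ry": 0, "rz": 0}, {"dx": 0, "dy": 0, "dz": 0.5, "rx": 0, "ry": 0, "rz": 0}, {"dx": 0, "dy": 0, "dz": 0.5, "rx": 0, "ry": 0, "rz": 0}, {"dx": 0, "dy": 0, "dz": 0.4, "rx": 0, "ry": 0, "rz": 0}, {"dx": 0, "dy": 0, "dz": 0.3, "rx": 0, "ry": 0, "rz": 0}, {"dx": 0, "dy": 0, "dz": 0.2, "rx": 0, "ry": 0, "rz": 0}, {"dx": 0, "dy": 0, "dz": 0.17, "rx": 0, "ry": 0, "rz": 0}, {"dx": 0, "dy": 0, "dz": 0, "rx": 0, "ry": 0, "rz": 0}, {"dx": 0, "dy": 0, "dz": 0, "rx": 0, "ry": 0, "rz": 0}])

```text
time_s: 15.45
position: [446.2, 332.4, 27.7]
tool_rot: [0.65, 0.76, 0.0, 0.0]
wrist_force: [0.2, 0.5, -1.2]
width: 18.6
grip_force: 39.2
```

Emit:
send_rows(commands=[{"dx": 0, "dy": 0, "dz": 0, "rx": 0, "ry": 0, "rz": 0}, {"dx": 0, "dy": 0, "dz": 0, "rx": 0, "ry": 0, "rz": 0}, {"dx": 0, "dy": 0, "dz": 0, "rx": 0, "ry": 0, "rz": 0}, {"dx": 0, "dy": 0, "dz": -0.3, "rx": 0, "ry": 0, "rz": 0}, {"dx": 0, "dy": 0, "dz": -0.7, "rx": 0, "ry": 0, "rz": 0}, {"dx": 0, "dy": 0, "dz": -0.8, "rx": 0, "ry": 0, "rz": 0}, {"dx": 0, "dy": 0, "dz": -0.8, "rx": 0, "ry": 0, "rz": 0}, {"dx": 0, "dy": 0, "dz": -0.8, "rx": 0, "ry": 0, "rz": 0}, {"dx": 0, "dy": 0, "dz": -0.8, "rx": 0, "ry": 0, "rz": 0}, {"dx": 0, "dy": 0, "dz": -0.8, "rx": 0, "ry": 0, "rz": 0}, {"dx": 0, "dy": 0, "dz": 0, "rx": 0, "ry": 0, "rz": 0}], grip=0.2)

```text
time_s: 16.82
position: [447.6, 333.2, 282.0]
tool_rot: [0.65, 0.76, 0.004, 0.002]
wrist_force: [1.2, -0.0, 0.2]
width: 51.5
grip_force: 0.0
```

```bash
python3 go.py 590.7,397.9,260,99; python3 - <<'E'
import numpy as np
c,s=np.cos(np.radians(9)),np.sin(np.radians(9))
th=np.array([1.75,1.6,1.45,1.3,1.15,1.0,.85,.7,.55,.4,.3,.2,.12,.06,0,-.03])
r=115;u=66-r*np.cos(th)+8*np.sin(th)+14.5;z=60.5+r*np.sin(th)+8*np.cos(th)
print(np.c_[th,u,z].round(1).tolist());print("dy",(np.diff(u)/50).round(2));print("dz",(-np.diff(z)/50).round(2))
print("start",447.5+u[0]*c,375.2+u[0]*s)
from h import *
s=robot.snapshot("scene");cv2.imwrite("pics/s2.png",cv2.resize(s[280:395,370:490],None,fx=3,fy=3))
for a in blobs(s,(380,290,475,390),(5,70,80),(25,255,255)):print("scn",a)
E
```

```text
t 16.8 pos [447.6 333.2 282. ] yaw 99.0 tilt 0.54 w 51.5 gf 0.0 F [ 1.2 -0.   0.2]
rz -0.0001 dx 0.831 dy 3.028 dz 0.441
[[1.8, 108.9, 172.2], [1.6, 91.9, 175.2], [1.4, 74.6, 175.6], [1.3, 57.4, 173.4], [1.2, 40.8, 168.7], [1.0, 25.1, 161.6], [0.8, 10.6, 152.2], [0.7, -2.3, 140.7], [0.6, -13.4, 127.4], [0.4, -22.3, 112.7], [0.3, -27.0, 102.1], [0.2, -30.6, 91.2], [0.1, -32.7, 82.2], [0.1, -33.8, 75.4], [0.0, -34.5, 68.5], [-0.0, -34.7, 65.0]]
dy [-0.34 -0.35 -0.34 -0.33 -0.31 -0.29 -0.26 -0.22 -0.18 -0.09 -0.07 -0.04
 -0.02 -0.01 -0.  ]
dz [-0.06 -0.01  0.04  0.09  0.14  0.19  0.23  0.27  0.3   0.21  0.22  0.18
  0.14  0.14  0.07]
start 555.0298113502421 392.231048988911
scn (np.int32(291), array([415. , 323.6]), array([19., 18.]), 90.0)
scn (np.int32(339), array([444.2, 350.1]), array([20., 20.]), 90.0)
```

Emit:
send_rows(commands=[{"dx": 0.21, "dy": 0.76, "dz": 0, "rx": 0, "ry": 0, "rz": 0}, {"dx": 0.21, "dy": 0.76, "dz": 0, "rx": 0, "ry": 0, "rz": 0}, {"dx": 0.21, "dy": 0.76, "dz": 0, "rx": 0, "ry": 0, "rz": 0}, {"dx": 0.21, "dy": 0.76, "dz": 0, "rx": 0, "ry": 0, "rz": 0}, {"dx": 0, "dy": 0, "dz": 0.5, "rx": 0, "ry": 0, "rz": 0}, {"dx": 0, "dy": 0, "dz": 0.6, "rx": 0, "ry": 0, "rz": 0}, {"dx": 0, "dy": 0, "dz": 0.6, "rx": 0, "ry": 0, "rz": 0}, {"dx": 0, "dy": 0, "dz": 0.5, "rx": 0, "ry": 0, "rz": 0}, {"dx": 0, "dy": 0, "dz": 0, "rx": 0, "ry": 0, "rz": 0}], grip=-1)

```text
time_s: 18.0
position: [586.7, 396.1, 163.1]
tool_rot: [0.65, 0.76, -0.004, -0.002]
wrist_force: [0.8, 0.5, -0.2]
width: 0.2
grip_force: 0.0
```

```bash
python3 go.py 555,392.2,172,99
```

```text
t 18.0 pos [586.7 396.1 163.1] yaw 99.0 tilt 0.53 w 0.2 gf 0.0 F [ 0.8  0.5 -0.2]
rz -0.0002 dx 0.023 dy -0.638 dz -0.178
```

Emit:
send_rows(commands=[{"dx": 0.02, "dy": -0.32, "dz": -0.05, "rx": 0, "ry": 0, "rz": 0}, {"dx": 0, "dy": -0.32, "dz": -0.05, "rx": 0, "ry": 0, "rz": 0}, {"dx": 0, "dy": -0.34, "dz": -0.06, "rx": 0, "ry": 0, "rz": 0}, {"dx": 0, "dy": -0.35, "dz": -0.01, "rx": 0, "ry": 0, "rz": 0}, {"dx": 0, "dy": -0.34, "dz": 0.04, "rx": 0, "ry": 0, "rz": 0}, {"dx": 0, "dy": -0.33, "dz": 0.09, "rx": 0, "ry": 0, "rz": 0}, {"dx": 0, "dy": -0.31, "dz": 0.14, "rx": 0, "ry": 0, "rz": 0}, {"dx": 0, "dy": -0.29, "dz": 0.19, "rx": 0, "ry": 0, "rz": 0}, {"dx": 0, "dy": -0.26, "dz": 0.23, "rx": 0, "ry": 0, "rz": 0}, {"dx": 0, "dy": -0.22, "dz": 0.27, "rx": 0, "ry": 0, "rz": 0}, {"dx": 0, "dy": -0.18, "dz": 0.3, "rx": 0, "ry": 0, "rz": 0}])

```text
time_s: 19.38
position: [429.6, 374.0, 115.3]
tool_rot: [0.65, 0.76, 0.002, 0.001]
wrist_force: [-0.8, 0.4, 6.4]
width: -0.2
grip_force: 2.9
```

```bash
python3 go.py 425.4,371.7,112.7,99 ; python3 - <<'E'
from h import *
s=robot.snapshot("scene");cv2.imwrite("pics/s3.png",cv2.resize(s[200:400,330:530],None,fx=3,fy=3))
E
```

```text
t 19.4 pos [429.6 374.  115.3] yaw 99.0 tilt 0.30 w -0.2 gf 2.9 F [-0.8  0.4  6.4]
rz -0.0001 dx -0.033 dy -0.089 dz 0.051
```

View pics/s3.png

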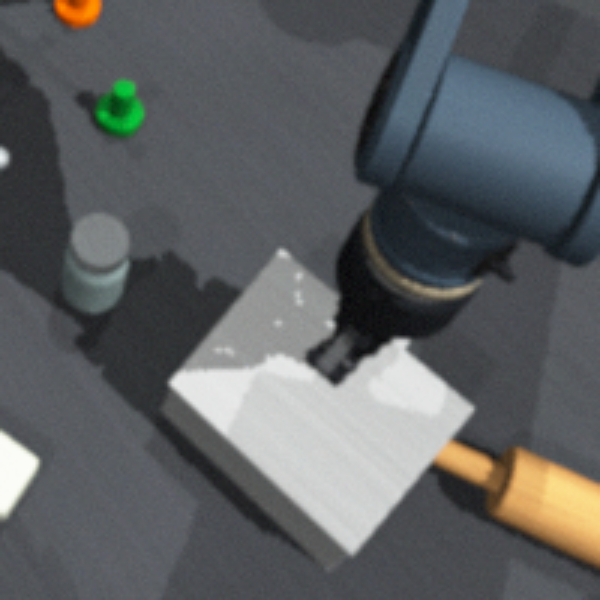

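The lid is sloping down under the fingertips near its front edge, at crop (335,365). I'll keep pressing.

Emit:
send_rows(commands=[{"dx": 0, "dy": -0.09, "dz": 0.21, "rx": 0, "ry": 0, "rz": 0}, {"dx": 0, "dy": -0.07, "dz": 0.22, "rx": 0, "ry": 0, "rz": 0}, {"dx": 0, "dy": -0.04, "dz": 0.18, "rx": 0, "ry": 0, "rz": 0}, {"dx": 0, "dy": -0.02, "dz": 0.14, "rx": 0, "ry": 0, "rz": 0}, {"dx": 0, "dy": -0.01, "dz": 0.14, "rx": 0, "ry": 0, "rz": 0}, {"dx": 0, "dy": 0, "dz": 0.07, "rx": 0, "ry": 0, "rz": 0}, {"dx": 0, "dy": 0, "dz": 0.05, "rx": 0, "ry": 0, "rz": 0}, {"dx": 0, "dy": 0, "dz": 0, "rx": 0, "ry": 0, "rz": 0}, {"dx": 0, "dy": 0, "dz": 0, "rx": 0, "ry": 0, "rz": 0}])

```text
time_s: 20.55
position: [416.0, 371.7, 68.0]
tool_rot: [0.65, 0.76, 0.0, -0.0]
wrist_force: [-9.1, -2.9, 36.3]
width: 0.1
grip_force: 17.9
```

Emit:
send_rows(commands=[{"dx": 0, "dy": 0, "dz": -0.3, "rx": 0, "ry": 0, "rz": 0}, {"dx": 0, "dy": 0, "dz": -0.8, "rx": 0, "ry": 0, "rz": 0}, {"dx": 0, "dy": 0, "dz": -0.8, "rx": 0, "ry": 0, "rz": 0}, {"dx": 0, "dy": 0, "dz": -0.8, "rx": 0, "ry": 0, "rz": 0}, {"dx": 0, "dy": 0, "dz": -0.8, "rx": 0, "ry": 0, "rz": 0}, {"dx": -0.8, "dy": 0, "dz": 0, "rx": 0, "ry": 0, "rz": 0}, {"dx": -0.8, "dy": 0, "dz": 0, "rx": 0, "ry": 0, "rz": 0}, {"dx": -0.8, "dy": 0, "dz": 0, "rx": 0, "ry": 0, "rz": 0}, {"dx": -0.8, "dy": 0, "dz": 0, "rx": 0, "ry": 0, "rz": 0}, {"dx": -0.8, "dy": 0, "dz": 0, "rx": 0, "ry": 0, "rz": 0}, {"dx": -0.8, "dy": 0, "dz": 0, "rx": 0, "ry": 0, "rz": 0}, {"dx": -0.8, "dy": 0, "dz": 0, "rx": 0, "ry": 0, "rz": 0}, {"dx": 0, "dy": 0, "dz": 0, "rx": 0, "ry": 0, "rz": 0}], grip=0.65)

```text
time_s: 22.18
position: [461.7, 92.4, 238.0]
tool_rot: [0.651, 0.759, 0.0, 0.001]
wrist_force: [-0.7, -0.1, 0.3]
width: 70.4
grip_force: 0.0
```

```bash
python3 go.py 456,-261,150,103.5; python3 - <<'E'
from h import *
s=robot.snapshot("scene");t=robot.snapshot("top")
for a in blobs(t,(380,205,445,240),(0,0,175),(180,60,255)):print("top",a)
A=cv2.resize(s[285:395,375:490],(400,383),interpolation=2);B=cv2.resize(t[205:245,380:450],None,fx=5.5,fy=5.5,interpolation=2);D=cv2.resize(s[125:185,255:305],None,fx=5.5,fy=5.5,interpolation=2)
o=np.zeros((600,800,3),np.uint8);o[:383,:400]=A;o[:B.shape[0],410:410+B.shape[1]]=B;o[230:230+D.shape[0],410:410+D.shape[1]]=D;cv2.imwrite("pics/c5.png",o)
E
```

```text
t 22.2 pos [461.7  92.4 238. ] yaw 98.7 tilt 0.09 w 70.4 gf 0.0 F [-0.7 -0.1  0.3]
rz -0.0265 dx -6.845 dy -1.761 dz 1.760
```

View pics/c5.png

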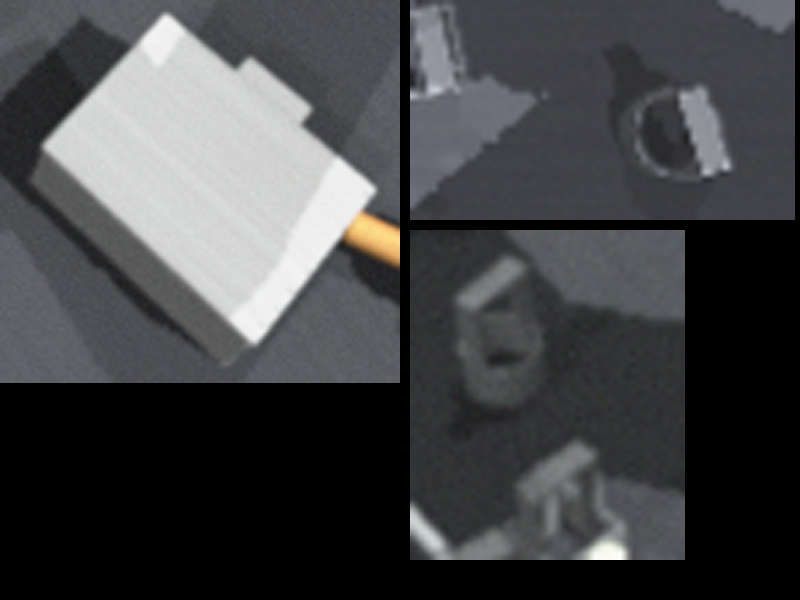

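The lid is shut. The square cutter has been knocked aside and now sits near top (385,214) and scene (282,168). The round one is unchanged. I'll re-measure the square.

```bash
python3 - <<'E'
from h import *
np.set_printoptions(precision=1,suppress=True)
s=robot.snapshot("scene");t=robot.snapshot("top")
for v in(120,140,160):
  for a in blobs(t,(368,195,400,228),(0,0,v),(180,60,255),30):print("top",v,a)
B=cv2.resize(t[192:232,360:410],None,fx=8,fy=8,interpolation=2);D=cv2.resize(s[145:195,260:310],None,fx=7.8,fy=7.8,interpolation=2)
o=np.zeros((400,800,3),np.uint8);o[:320,:400]=B;o[:390,405:795]=D;cv2.imwrite("pics/c6.png",o)
E
```

```text
top 120 (np.int32(35), array([373.6, 198.7]), array([11.,  7.]), 0.0)
top 120 (np.int32(179), array([383.8, 217.2]), array([29.6, 18.8]), 12.5)
top 120 (np.int32(51), array([369.7, 222. ]), array([ 5., 12.]), 0.0)
top 140 (np.int32(72), array([384. , 214.9]), array([15.5,  5.3]), 78.7)
```

View pics/c6.png

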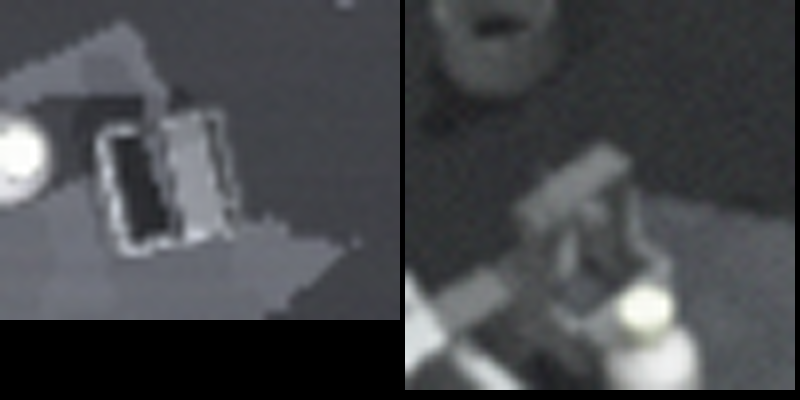

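```bash
python3 - <<'E'
from h import *
np.set_printoptions(precision=1,suppress=True)
c=np.array([384.1,214.6]);print(tri((281.1,168.3),c),plane("top",c,78))
for a in(78.7,77.7):
    d=7*np.array([np.cos(np.radians(a)),np.sin(np.radians(a))]);u=plane("top",c+d,77)-plane("top",c-d,77);print(np.degrees(np.arctan2(u[1],u[0])))
p=np.radians(96.3);print("bar pts",[(np.array([588.5,-46.35])+y*np.array([np.cos(p),np.sin(p)])).round(1) for y in(260,190,107,-107,-190,-260)])
E
python3 go.py 478.5,-226.5,150,102 478.5,-226.5,39,102
```

```text
(array([ 478.7, -227.9,   71.1]), np.float64(0.40839103884997263)) [ 477.9 -226.4   78. ]
-169.0747064029494
-168.06419578011125
bar pts [array([560. , 212.1]), array([567.7, 142.5]), array([576.8,  60. ]), array([ 600.2, -152.7]), array([ 609.3, -235.2]), array([ 617. , -304.8])]
t 22.4 pos [460.5  95.4 237.5] yaw 99.0 tilt 0.02 w 70.2 gf 0.0 F [ 0.3  0.7 -0.4]
rz -0.0166 dx -6.372 dy -0.985 dz 1.751
rz -0.0000 dx 0.000 dy 0.000 dz 2.220
```

Emit:
send_rows(commands=[{"dx": 0, "dy": 0, "dz": 0, "rx": 0, "ry": 0, "rz": -0.013}, {"dx": -0.8, "dy": -0.12, "dz": 0, "rx": 0, "ry": 0, "rz": 0}, {"dx": -0.8, "dy": -0.12, "dz": 0, "rx": 0, "ry": 0, "rz": 0}, {"dx": -0.8, "dy": -0.12, "dz": 0, "rx": 0, "ry": 0, "rz": 0}, {"dx": -0.8, "dy": -0.12, "dz": 0, "rx": 0, "ry": 0, "rz": 0}, {"dx": -0.8, "dy": -0.12, "dz": 0, "rx": 0, "ry": 0, "rz": 0}, {"dx": -0.8, "dy": -0.12, "dz": 0, "rx": 0, "ry": 0, "rz": 0}, {"dx": -0.8, "dy": -0.12, "dz": 0.5, "rx": 0, "ry": 0, "rz": 0}, {"dx": -0.8, "dy": -0.12, "dz": 0.5, "rx": 0, "ry": 0, "rz": 0}, {"dx": 0, "dy": 0, "dz": 0, "rx": 0, "ry": 0, "rz": 0}, {"dx": 0, "dy": 0, "dz": 0, "rx": 0, "ry": 0, "rz": 0}])

```text
time_s: 23.75
position: [476.4, -227.2, 187.3]
tool_rot: [0.634, 0.774, 0.0, -0.001]
wrist_force: [0.1, 0.4, 0.1]
width: 70.4
grip_force: 0.0
```

```bash
python3 go.py 478.3,-227,39,101.4
```

```text
t 23.8 pos [ 476.4 -227.2  187.3] yaw 101.4 tilt 0.07 w 70.4 gf 0.0 F [0.1 0.4 0.1]
rz -0.0002 dx -0.004 dy 0.037 dz 2.966
```

Emit:
send_rows(commands=[{"dx": 0, "dy": 0.04, "dz": 0.5, "rx": 0, "ry": 0, "rz": 0}, {"dx": 0, "dy": 0, "dz": 0.5, "rx": 0, "ry": 0, "rz": 0}, {"dx": 0, "dy": 0, "dz": 0.5, "rx": 0, "ry": 0, "rz": 0}, {"dx": 0, "dy": 0, "dz": 0.5, "rx": 0, "ry": 0, "rz": 0}, {"dx": 0, "dy": 0, "dz": 0.4, "rx": 0, "ry": 0, "rz": 0}, {"dx": 0, "dy": 0, "dz": 0.3, "rx": 0, "ry": 0, "rz": 0}, {"dx": 0, "dy": 0, "dz": 0.28, "rx": 0, "ry": 0, "rz": 0}, {"dx": 0, "dy": 0, "dz": 0, "rx": 0, "ry": 0, "rz": 0}, {"dx": 0, "dy": 0, "dz": 0, "rx": 0, "ry": 0, "rz": 0}])

```text
time_s: 24.88
position: [478.6, -228.3, 38.7]
tool_rot: [0.634, 0.773, 0.0, 0.0]
wrist_force: [-0.9, 0.8, -0.7]
width: 70.3
grip_force: 0.0
```

Emit:
send_rows(commands=[{"dx": 0, "dy": 0, "dz": 0, "rx": 0, "ry": 0, "rz": 0}, {"dx": 0, "dy": 0, "dz": 0, "rx": 0, "ry": 0, "rz": 0}, {"dx": 0, "dy": 0, "dz": 0, "rx": 0, "ry": 0, "rz": 0}, {"dx": 0, "dy": 0, "dz": 0, "rx": 0, "ry": 0, "rz": 0}, {"dx": 0, "dy": 0, "dz": 0, "rx": 0, "ry": 0, "rz": 0}, {"dx": 0, "dy": 0, "dz": 0, "rx": 0, "ry": 0, "rz": 0}], grip=-1, squeeze=50)

```text
time_s: 25.62
position: [478.9, -228.6, 39.1]
tool_rot: [0.634, 0.773, 0.0, 0.001]
wrist_force: [0.1, 0.6, 6.3]
width: 45.4
grip_force: 51.2
```

```bash
python3 go.py 478.3,-227,300,101.4 440,180,300,96.3 562,205,188,96.3 577,60,188,96.3
```

```text
t 25.6 pos [ 478.9 -228.6   39.1] yaw 101.3 tilt 0.11 w 45.4 gf 51.2 F [0.1 0.6 6.3]
rz -0.0005 dx 0.034 dy -0.005 dz -5.218
rz 0.0283 dx 8.175 dy 0.132 dz -0.000
rz -0.0000 dx 0.229 dy 2.480 dz 2.240
rz -0.0000 dx -2.915 dy -0.020 dz -0.000
```

Emit:
send_rows(commands=[{"dx": 0, "dy": 0, "dz": -0.3, "rx": 0, "ry": 0, "rz": 0}, {"dx": 0, "dy": 0, "dz": -0.7, "rx": 0, "ry": 0, "rz": 0}, {"dx": 0, "dy": 0, "dz": -0.7, "rx": 0, "ry": 0, "rz": 0}, {"dx": 0, "dy": 0, "dz": -0.7, "rx": 0, "ry": 0, "rz": 0}, {"dx": 0, "dy": 0, "dz": -0.7, "rx": 0, "ry": 0, "rz": 0}, {"dx": 0, "dy": 0, "dz": -0.7, "rx": 0, "ry": 0, "rz": 0}, {"dx": 0, "dy": 0, "dz": -0.7, "rx": 0, "ry": 0, "rz": 0}, {"dx": 0, "dy": 0, "dz": -0.7, "rx": 0, "ry": 0, "rz": 0.028}, {"dx": 0.74, "dy": 0, "dz": 0, "rx": 0, "ry": 0, "rz": 0}, {"dx": 0.74, "dy": 0, "dz": 0, "rx": 0, "ry": 0, "rz": 0}, {"dx": 0.74, "dy": 0, "dz": 0, "rx": 0, "ry": 0, "rz": 0}, {"dx": 0.74, "dy": 0, "dz": 0, "rx": 0, "ry": 0, "rz": 0}, {"dx": 0.74, "dy": 0, "dz": 0, "rx": 0, "ry": 0, "rz": 0}, {"dx": 0.74, "dy": 0, "dz": 0, "rx": 0, "ry": 0, "rz": 0}, {"dx": 0.74, "dy": 0, "dz": 0, "rx": 0, "ry": 0, "rz": 0}, {"dx": 0.74, "dy": 0, "dz": 0, "rx": 0, "ry": 0, "rz": 0}, {"dx": 0.74, "dy": 0, "dz": 0, "rx": 0, "ry": 0, "rz": 0}, {"dx": 0.74, "dy": 0, "dz": 0, "rx": 0, "ry": 0, "rz": 0}, {"dx": 0.74, "dy": 0, "dz": 0, "rx": 0, "ry": 0, "rz": 0}, {"dx": 0, "dy": 0, "dz": 0, "rx": 0, "ry": 0, "rz": 0}])

```text
time_s: 28.12
position: [432.5, 178.1, 298.6]
tool_rot: [0.666, 0.746, -0.0, -0.0]
wrist_force: [-0.9, 0.3, -1.1]
width: 45.0
grip_force: 51.3
```

```bash
python3 go.py 561.5,205,300,96.3 561.5,205,187,96.3
```

```text
t 28.1 pos [432.5 178.1 298.6] yaw 96.5 tilt 0.04 w 45.0 gf 51.3 F [-0.9  0.3 -1.1]
rz 0.0011 dx 0.252 dy 2.624 dz -0.029
rz -0.0000 dx 0.000 dy 0.000 dz 2.260
```

Emit:
send_rows(commands=[{"dx": 0.06, "dy": 0.52, "dz": 0, "rx": 0, "ry": 0, "rz": 0.001}, {"dx": 0.06, "dy": 0.52, "dz": 0, "rx": 0, "ry": 0, "rz": 0}, {"dx": 0.06, "dy": 0.52, "dz": 0, "rx": 0, "ry": 0, "rz": 0}, {"dx": 0.06, "dy": 0.52, "dz": 0, "rx": 0, "ry": 0, "rz": 0}, {"dx": 0, "dy": 0.52, "dz": 0, "rx": 0, "ry": 0, "rz": 0}, {"dx": 0, "dy": 0, "dz": 0.45, "rx": 0, "ry": 0, "rz": 0}, {"dx": 0, "dy": 0, "dz": 0.45, "rx": 0, "ry": 0, "rz": 0}, {"dx": 0, "dy": 0, "dz": 0.45, "rx": 0, "ry": 0, "rz": 0}, {"dx": 0, "dy": 0, "dz": 0.45, "rx": 0, "ry": 0, "rz": 0}, {"dx": 0, "dy": 0, "dz": 0.4, "rx": 0, "ry": 0, "rz": 0}, {"dx": 0, "dy": 0, "dz": 0, "rx": 0, "ry": 0, "rz": 0}, {"dx": 0, "dy": 0, "dz": 0, "rx": 0, "ry": 0, "rz": 0}])

```text
time_s: 29.62
position: [562.3, 201.6, 189.1]
tool_rot: [0.669, 0.744, 0.0, 0.0]
wrist_force: [1.3, -0.1, 0.2]
width: 45.4
grip_force: 51.4
```

```bash
python3 go.py 561.5,205,187,96.3 576.5,63,187,96.3;python3 - <<'E'
from h import *
s=robot.snapshot("scene");t=robot.snapshot("top")
D=cv2.resize(s[200:310,280:420],None,fx=5.5,fy=5.4,interpolation=2)
cv2.imwrite("pics/c7.png",D)
E
```

```text
t 29.6 pos [562.3 201.6 189.1] yaw 96.1 tilt 0.06 w 45.4 gf 51.4 F [ 1.3 -0.1  0.2]
rz -0.0013 dx 0.069 dy -0.009 dz 0.043
rz -0.0000 dx -2.856 dy -0.013 dz -0.000
```

View pics/c7.png

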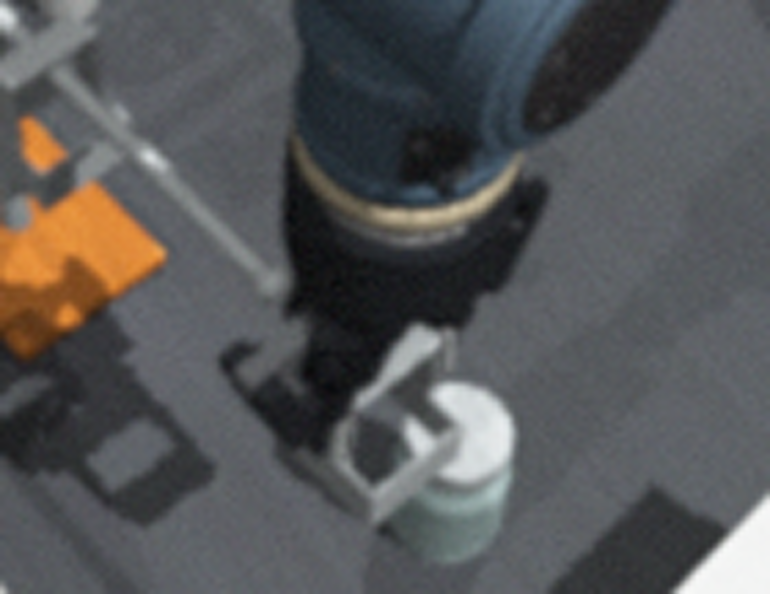

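The cutter is held level, and the bar's ball is at crop (275,280), just beyond its opening. The TCP lies on the bar line, so I'll slide it on.

Emit:
send_rows(commands=[{"dx": -0.3, "dy": -0.01, "dz": 0.04, "rx": 0, "ry": 0, "rz": 0}, {"dx": -0.4, "dy": 0, "dz": 0, "rx": 0, "ry": 0, "rz": 0}, {"dx": -0.4, "dy": 0, "dz": 0, "rx": 0, "ry": 0, "rz": 0}, {"dx": -0.4, "dy": 0, "dz": 0, "rx": 0, "ry": 0, "rz": 0}, {"dx": -0.4, "dy": 0, "dz": 0, "rx": 0, "ry": 0, "rz": 0}, {"dx": -0.4, "dy": 0, "dz": 0, "rx": 0, "ry": 0, "rz": 0}, {"dx": -0.3, "dy": 0, "dz": 0, "rx": 0, "ry": 0, "rz": 0}, {"dx": -0.2, "dy": 0, "dz": 0, "rx": 0, "ry": 0, "rz": 0}, {"dx": 0, "dy": 0, "dz": 0, "rx": 0, "ry": 0, "rz": 0}, {"dx": 0, "dy": 0, "dz": 0, "rx": 0, "ry": 0, "rz": 0}])

```text
time_s: 30.98
position: [576.0, 63.4, 186.3]
tool_rot: [0.668, 0.744, 0.0, -0.0]
wrist_force: [0.5, 0.1, -0.6]
width: 45.2
grip_force: 51.4
```

```bash
python3 go.py 576.5,63,170,96.3
```

```text
t 31.0 pos [576.   63.4 186.3] yaw 96.1 tilt 0.03 w 45.2 gf 51.4 F [ 0.5  0.1 -0.6]
rz -0.0010 dx -0.010 dy 0.009 dz 0.325
```

Now I'll lower it until the bar carries it, open, and lift clear.

Emit:
send_rows(commands=[{"dx": 0, "dy": 0, "dz": 0.15, "rx": 0, "ry": 0, "rz": 0}, {"dx": 0, "dy": 0, "dz": 0.1, "rx": 0, "ry": 0, "rz": 0}, {"dx": 0, "dy": 0, "dz": 0.06, "rx": 0, "ry": 0, "rz": 0}, {"dx": 0, "dy": 0, "dz": 0.03, "rx": 0, "ry": 0, "rz": 0}, {"dx": 0, "dy": 0, "dz": 0, "rx": 0, "ry": 0, "rz": 0}, {"dx": 0, "dy": 0, "dz": 0, "rx": 0, "ry": 0, "rz": 0}])

```text
time_s: 31.72
position: [576.3, 62.9, 169.4]
tool_rot: [0.669, 0.744, 0.0, 0.0]
wrist_force: [0.6, 0.2, -0.2]
width: 45.5
grip_force: 51.5
```

Emit:
send_rows(commands=[{"dx": 0, "dy": 0, "dz": 0, "rx": 0, "ry": 0, "rz": 0}, {"dx": 0, "dy": 0, "dz": 0, "rx": 0, "ry": 0, "rz": 0}, {"dx": 0, "dy": 0, "dz": 0, "rx": 0, "ry": 0, "rz": 0}, {"dx": 0, "dy": 0, "dz": 0, "rx": 0, "ry": 0, "rz": 0}, {"dx": 0, "dy": 0, "dz": -0.2, "rx": 0, "ry": 0, "rz": 0}, {"dx": 0, "dy": 0, "dz": -0.4, "rx": 0, "ry": 0, "rz": 0}, {"dx": 0, "dy": 0, "dz": -0.6, "rx": 0, "ry": 0, "rz": 0}, {"dx": 0, "dy": 0, "dz": -0.7, "rx": 0, "ry": 0, "rz": 0}, {"dx": 0, "dy": 0, "dz": -0.7, "rx": 0, "ry": 0, "rz": 0}, {"dx": 0, "dy": -0.8, "dz": 0, "rx": 0, "ry": 0, "rz": 0}, {"dx": 0, "dy": -0.8, "dz": 0, "rx": 0, "ry": 0, "rz": 0}, {"dx": -0.8, "dy": -0.3, "dz": 0, "rx": 0, "ry": 0, "rz": 0}, {"dx": -0.8, "dy": -0.3, "dz": 0, "rx": 0, "ry": 0, "rz": 0}, {"dx": -0.8, "dy": 0, "dz": 0, "rx": 0, "ry": 0, "rz": 0}, {"dx": 0, "dy": 0, "dz": 0, "rx": 0, "ry": 0, "rz": 0}], grip=0.65)

```text
time_s: 33.6
position: [480.1, -70.5, 300.2]
tool_rot: [0.67, 0.742, 0.0, 0.001]
wrist_force: [0.9, 0.8, 0.0]
width: 70.5
grip_force: 0.0
```

```bash
python3 - <<'E'
from h import *
np.set_printoptions(precision=1,suppress=True)
s=robot.snapshot("scene");t=robot.snapshot("top")
for v in(120,140,160):
  for a in blobs(t,(418,212,450,245),(0,0,v),(180,60,255),30):print("top",v,a)
D=cv2.resize(s[130:270,225:345],None,fx=3.3,fy=3.3,interpolation=2);B=cv2.resize(t[150:245,245:450],None,fx=1.9,fy=1.9,interpolation=2);E=cv2.resize(t[208:248,415:455],None,fx=8,fy=8,interpolation=2)
o=np.zeros((520,800,3),np.uint8);o[:D.shape[0],:D.shape[1]]=D;o[:B.shape[0],405:405+B.shape[1]]=B;o[190:510,405:725]=E;cv2.imwrite("pics/c8.png",o)
E
python3 go.py 438,-372,200,107
```

```text
top 120 (np.int32(79), array([433. , 228.5]), array([14.9,  5.1]), 71.6)
top 140 (np.int32(65), array([433.1, 228.6]), array([14.9,  4.6]), 72.9)
t 33.7 pos [479.4 -68.  299.7] yaw 96.0 tilt 0.03 w 70.5 gf 0.0 F [-0.   0.3 -0.3]
rz -0.0609 dx -5.573 dy -2.570 dz 1.995
```

View pics/c8.png

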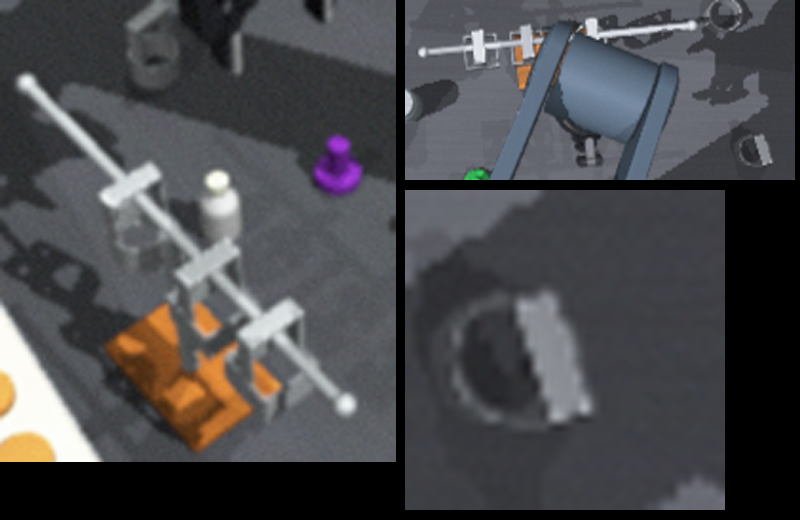

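The square cutter now hangs beyond the square one, at c8 (272,325). The round cutter is unmoved at top (433.2,228.4), so I'll fetch it.

Emit:
send_rows(commands=[{"dx": 0, "dy": 0, "dz": 0, "rx": 0, "ry": 0, "rz": -0.03}, {"dx": 0, "dy": 0, "dz": 0, "rx": 0, "ry": 0, "rz": -0.031}, {"dx": -0.7, "dy": -0.32, "dz": 0, "rx": 0, "ry": 0, "rz": 0}, {"dx": -0.7, "dy": -0.32, "dz": 0, "rx": 0, "ry": 0, "rz": 0}, {"dx": -0.7, "dy": -0.32, "dz": 0, "rx": 0, "ry": 0, "rz": 0}, {"dx": -0.7, "dy": -0.32, "dz": 0, "rx": 0, "ry": 0, "rz": 0}, {"dx": -0.7, "dy": -0.32, "dz": 0.4, "rx": 0, "ry": 0, "rz": 0}, {"dx": -0.7, "dy": -0.32, "dz": 0.5, "rx": 0, "ry": 0, "rz": 0}, {"dx": -0.7, "dy": -0.32, "dz": 0.5, "rx": 0, "ry": 0, "rz": 0}, {"dx": -0.7, "dy": -0.32, "dz": 0.6, "rx": 0, "ry": 0, "rz": 0}, {"dx": 0, "dy": 0, "dz": 0, "rx": 0, "ry": 0, "rz": 0}, {"dx": 0, "dy": 0, "dz": 0, "rx": 0, "ry": 0, "rz": 0}])

```text
time_s: 35.2
position: [439.9, -371.8, 199.5]
tool_rot: [0.594, 0.805, 0.0, -0.0]
wrist_force: [-0.1, 0.5, 0.9]
width: 70.5
grip_force: 0.0
```

```bash
python3 -c "
from h import *
print(plane('top',(433.1,228.4),78))"; python3 go.py 438,-372.5,39,107
```

```text
[ 438.0294255  -372.82340124   78.        ]
t 35.2 pos [ 439.9 -371.8  199.5] yaw 107.1 tilt 0.07 w 70.5 gf 0.0 F [-0.1  0.5  0.9]
rz 0.0008 dx -0.002 dy -0.040 dz 3.210
```

Emit:
send_rows(commands=[{"dx": 0, "dy": -0.04, "dz": 0.5, "rx": 0, "ry": 0, "rz": 0}, {"dx": 0, "dy": 0, "dz": 0.5, "rx": 0, "ry": 0, "rz": 0}, {"dx": 0, "dy": 0, "dz": 0.5, "rx": 0, "ry": 0, "rz": 0}, {"dx": 0, "dy": 0, "dz": 0.5, "rx": 0, "ry": 0, "rz": 0}, {"dx": 0, "dy": 0, "dz": 0.5, "rx": 0, "ry": 0, "rz": 0}, {"dx": 0, "dy": 0, "dz": 0.4, "rx": 0, "ry": 0, "rz": 0}, {"dx": 0, "dy": 0, "dz": 0.31, "rx": 0, "ry": 0, "rz": 0}, {"dx": 0, "dy": 0, "dz": 0, "rx": 0, "ry": 0, "rz": 0}, {"dx": 0, "dy": 0, "dz": 0, "rx": 0, "ry": 0, "rz": 0}])

```text
time_s: 36.33
position: [438.1, -374.0, 39.7]
tool_rot: [0.594, 0.804, -0.0, 0.001]
wrist_force: [-0.9, -0.5, 0.4]
width: 70.4
grip_force: 0.0
```

Emit:
send_rows(commands=[{"dx": 0, "dy": 0, "dz": 0, "rx": 0, "ry": 0, "rz": 0}, {"dx": 0, "dy": 0, "dz": 0, "rx": 0, "ry": 0, "rz": 0}, {"dx": 0, "dy": 0, "dz": 0, "rx": 0, "ry": 0, "rz": 0}, {"dx": 0, "dy": 0, "dz": 0, "rx": 0, "ry": 0, "rz": 0}, {"dx": 0, "dy": 0, "dz": 0, "rx": 0, "ry": 0, "rz": 0}, {"dx": 0, "dy": 0, "dz": 0, "rx": 0, "ry": 0, "rz": 0}], grip=-1)

```text
time_s: 37.08
position: [437.9, -374.4, 39.8]
tool_rot: [0.594, 0.804, -0.0, 0.001]
wrist_force: [1.0, 0.6, 6.5]
width: 45.3
grip_force: 50.7
```

```bash
python3 go.py 438,-372.5,187,107 615.5,-297,187,96.3 600.5,-156,187,96.3
```

```text
t 37.1 pos [ 437.9 -374.4   39.8] yaw 107.1 tilt 0.09 w 45.3 gf 50.7 F [1.  0.6 6.5]
rz 0.0004 dx 0.035 dy 0.014 dz -2.945
rz 0.0594 dx 1.111 dy 3.694 dz -0.000
rz -0.0000 dx 2.836 dy 0.011 dz -0.000
```

Emit:
send_rows(commands=[{"dx": 0, "dy": 0, "dz": -0.3, "rx": 0, "ry": 0, "rz": 0}, {"dx": 0, "dy": 0, "dz": -0.65, "rx": 0, "ry": 0, "rz": 0}, {"dx": 0, "dy": 0, "dz": -0.7, "rx": 0, "ry": 0, "rz": 0}, {"dx": 0, "dy": 0, "dz": -0.7, "rx": 0, "ry": 0, "rz": 0}, {"dx": 0, "dy": 0, "dz": -0.6, "rx": 0, "ry": 0, "rz": 0.03}, {"dx": 0, "dy": 0, "dz": 0, "rx": 0, "ry": 0, "rz": 0.029}, {"dx": 0.16, "dy": 0.53, "dz": 0, "rx": 0, "ry": 0, "rz": 0}, {"dx": 0.16, "dy": 0.53, "dz": 0, "rx": 0, "ry": 0, "rz": 0}, {"dx": 0.16, "dy": 0.53, "dz": 0, "rx": 0, "ry": 0, "rz": 0}, {"dx": 0.16, "dy": 0.53, "dz": 0, "rx": 0, "ry": 0, "rz": 0}, {"dx": 0.16, "dy": 0.53, "dz": 0, "rx": 0, "ry": 0, "rz": 0}, {"dx": 0.16, "dy": 0.53, "dz": 0, "rx": 0, "ry": 0, "rz": 0}, {"dx": 0.16, "dy": 0.53, "dz": 0, "rx": 0, "ry": 0, "rz": 0}, {"dx": 0, "dy": 0, "dz": 0, "rx": 0, "ry": 0, "rz": 0}, {"dx": 0, "dy": 0, "dz": 0, "rx": 0, "ry": 0, "rz": 0}])

```text
time_s: 38.95
position: [614.6, -297.4, 186.3]
tool_rot: [0.666, 0.746, -0.0, -0.001]
wrist_force: [0.4, -0.0, -0.3]
width: 45.4
grip_force: 51.4
```

```bash
python3 go.py 615.5,-297,187,96.3 600.5,-156,187,96.3
```

```text
t 39.0 pos [ 614.6 -297.4  186.3] yaw 96.5 tilt 0.08 w 45.4 gf 51.4 F [ 0.4 -0.  -0.3]
rz 0.0009 dx 0.005 dy 0.020 dz -0.014
rz -0.0000 dx 2.836 dy 0.011 dz -0.000
```

Emit:
send_rows(commands=[{"dx": 0.2, "dy": 0.03, "dz": -0.02, "rx": 0, "ry": 0, "rz": 0.001}, {"dx": 0.4, "dy": 0, "dz": 0, "rx": 0, "ry": 0, "rz": 0}, {"dx": 0.4, "dy": 0, "dz": 0, "rx": 0, "ry": 0, "rz": 0}, {"dx": 0.4, "dy": 0, "dz": 0, "rx": 0, "ry": 0, "rz": 0}, {"dx": 0.4, "dy": 0, "dz": 0, "rx": 0, "ry": 0, "rz": 0}, {"dx": 0.4, "dy": 0, "dz": 0, "rx": 0, "ry": 0, "rz": 0}, {"dx": 0.4, "dy": 0, "dz": 0, "rx": 0, "ry": 0, "rz": 0}, {"dx": 0.2, "dy": 0, "dz": 0, "rx": 0, "ry": 0, "rz": 0}, {"dx": 0, "dy": 0, "dz": 0, "rx": 0, "ry": 0, "rz": 0}, {"dx": 0, "dy": 0, "dz": 0, "rx": 0, "ry": 0, "rz": 0}])

```text
time_s: 40.2
position: [601.9, -158.7, 187.4]
tool_rot: [0.667, 0.745, -0.0, 0.0]
wrist_force: [0.4, 0.9, -0.0]
width: 45.2
grip_force: 51.4
```

Emit:
send_rows(commands=[{"dx": 0, "dy": 0, "dz": 0.15, "rx": 0, "ry": 0, "rz": 0}, {"dx": 0, "dy": 0, "dz": 0.1, "rx": 0, "ry": 0, "rz": 0}, {"dx": 0, "dy": 0, "dz": 0.06, "rx": 0, "ry": 0, "rz": 0}, {"dx": 0, "dy": 0, "dz": 0.02, "rx": 0, "ry": 0, "rz": 0}, {"dx": 0, "dy": 0, "dz": 0, "rx": 0, "ry": 0, "rz": 0}, {"dx": 0, "dy": 0, "dz": 0, "rx": 0, "ry": 0, "rz": 0}])

```text
time_s: 40.95
position: [601.8, -158.1, 171.0]
tool_rot: [0.667, 0.745, 0.0, 0.0]
wrist_force: [0.7, -0.0, -0.6]
width: 45.4
grip_force: 51.4
```

Emit:
send_rows(commands=[{"dx": 0, "dy": 0, "dz": 0, "rx": 0, "ry": 0, "rz": 0}, {"dx": 0, "dy": 0, "dz": 0, "rx": 0, "ry": 0, "rz": 0}, {"dx": 0, "dy": 0, "dz": 0, "rx": 0, "ry": 0, "rz": 0}, {"dx": 0, "dy": 0, "dz": 0, "rx": 0, "ry": 0, "rz": 0}, {"dx": 0, "dy": 0, "dz": -0.2, "rx": 0, "ry": 0, "rz": 0}, {"dx": 0, "dy": 0, "dz": -0.4, "rx": 0, "ry": 0, "rz": 0}, {"dx": 0, "dy": 0, "dz": -0.6, "rx": 0, "ry": 0, "rz": 0}, {"dx": 0, "dy": 0, "dz": -0.7, "rx": 0, "ry": 0, "rz": 0}, {"dx": 0, "dy": 0, "dz": -0.7, "rx": 0, "ry": 0, "rz": 0}, {"dx": 0, "dy": -0.8, "dz": 0, "rx": 0, "ry": 0, "rz": 0}, {"dx": 0, "dy": -0.8, "dz": 0, "rx": 0, "ry": 0, "rz": 0}, {"dx": -0.8, "dy": -0.4, "dz": 0, "rx": 0, "ry": 0, "rz": 0}, {"dx": -0.8, "dy": -0.4, "dz": 0, "rx": 0, "ry": 0, "rz": 0}, {"dx": -0.8, "dy": -0.4, "dz": 0, "rx": 0, "ry": 0, "rz": 0}, {"dx": -0.8, "dy": -0.4, "dz": 0, "rx": 0, "ry": 0, "rz": 0}, {"dx": 0, "dy": 0, "dz": 0, "rx": 0, "ry": 0, "rz": 0}, {"dx": 0, "dy": 0, "dz": 0, "rx": 0, "ry": 0, "rz": 0}, {"dx": 0, "dy": 0, "dz": 0, "rx": 0, "ry": 0, "rz": 0}], grip=0.65)

```text
time_s: 43.2
position: [460.4, -333.3, 301.1]
tool_rot: [0.667, 0.745, 0.0, -0.0]
wrist_force: [0.6, 0.8, -0.2]
width: 70.2
grip_force: 0.0
```

```bash
python3 - <<'E'
from h import *
s=robot.snapshot("scene");t=robot.snapshot("top")
D=cv2.resize(s[100:390,200:490],None,fx=1.6,fy=1.6,interpolation=2);B=cv2.resize(t[145:275,140:450],None,fx=1.07,fy=1.07,interpolation=2);E=cv2.resize(s[135:255,220:340],None,fx=2.7,fy=2.7,interpolation=2)
o=np.zeros((480,800,3),np.uint8);o[:464,:464]=D;o[:B.shape[0],467:467+B.shape[1]]=B;o[145:469,467:791]=E;cv2.imwrite("pics/c9.png",o)
E
```

```text
(no output)
```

View pics/c9.png

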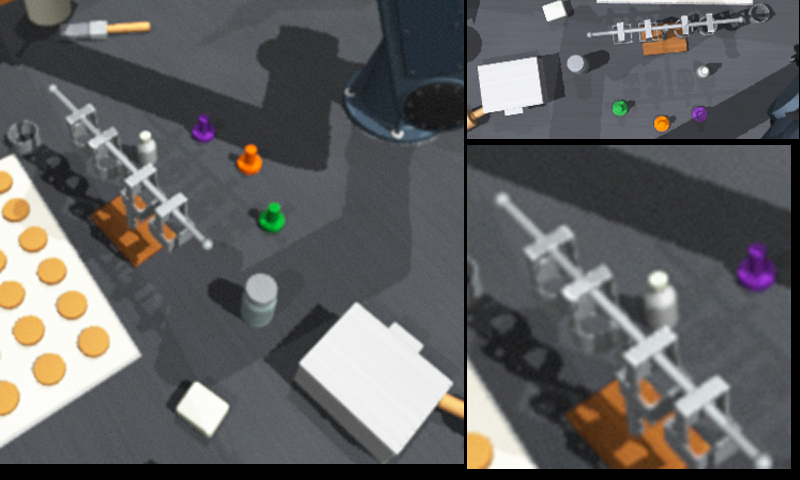

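The four cutters hang two to each arm, at crop (551,247), (588,287), (650,347) and (702,397). The lid is shut and the bystanders are where they started.

```bash
python3 -c "
from station import robot
print(robot.job_done())"
```

```text
the job is handed in; nothing more can be done
None
```

I handed the job in at about 43 s, with no verdict returned: both wooden stamps are in the tin with its lid pressed shut, the square and round table cutters hang beside their matching ones, and the jar, shaker, timer and plain ring look unmoved in the last pictures.

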